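Close up the spice row

ROBOT

A 7-joint arm with a two-finger parallel gripper is mounted at the origin on a cart in front of the work surface, level with it; the furniture and walls round the work are solid. World frame = base frame: x ahead of the robot, y to its left, z up, the work surface at z = 0. Lengths are in m, angles in rad, forces in N, time in s.
With the tool pointing down it reaches from about 0.425 to 0.875 m from the base axis. Payload 9.9 kg.
Tool frame: the origin (TCP) lies on the centre line of the jaws, within the pads' length; the fingertips stand 17 mm ahead of it and the grasp point (between the pads) lies 2 mm behind it; x points along the fingers, y is the direction in which the jaws open and shut, and the axes are right-handed (so a half turn about x gives the same grasp; the last joint's range is limited). The gripper opens to 85 mm and grips with 20 to 120 N. Pads are 22 mm wide; open, the fingers measure 114 mm over their backs; the gripper's body (76 mm by 85 mm) begins 54 mm behind the grasp point. The pads swing forward as they close: fully open they stand 13 mm farther back than shut.
Start: joints at [-1.236, 0.576, 0.025, 1.437, -0.015, 1.129, -0.057], TCP at [0.274, 0.617, 0.223] pointing down, gripper open.
Joint ranges: [-2.76, 2.76], [-0.34, 2.15], [-1.52, 1.57], [0.19, 2.46], [-1.09, 4.23], [0.17, 1.99], [-2.82, 2.82]. Speed limits (rad/s): [2.22, 2.22, 3.01, 3.01, 3.14, 3.14, 3.14].

INTERFACE

Orientations are given as a 3x3 rotation matrix whose columns are the frame's x, y, z axes.
In Python, from bench import sensors, imaging, job, masks_of, mark_of gives the robot as it stands. The module is installed in compiled form; this text tells all that it offers.
- The arm moves only by the tool jog_arm, never from a script. Its argument "rows" is a list of rows, each a list of 3 entries, a list of its own where there are three numbers: the finger opening in m, from 0 to 0.0854, then the shift along the tool's x, y, z in m, then the turn, a rotation vector about the tool's x, y, z in rad. In form: [[claw, [tx, ty, tz], [ax, ay, az]], ...]. A call has 1 to 20 rows; each row shifts and turns the commanded pose from where the row before left it, along the tool's axes as they then stand; what a row does not reach is not made up. A row lasts 1/12 s, in which the tool goes at most 41.7 mm and 7.16 degrees, less where a joint would pass 70% of its speed; a pose out of reach is approached as far as the arm can. A call is refused whole if a number of a shift passes 0.0417 or a number of a turn 0.125, either way. A call with a gripper value outside its range is refused whole. The fingers move at their own pace and stop on an object; "grip_force" is the grip in N (left out, the last holds). Time passes only in rows, so rows that do not move let the fingers close. It gives the time, the measured TCP pose, the force and the opening at its end, in the units of the state.
- sensors.state(): the state, without advancing time (a new reading comes with each control period).
- imaging.snapshot(name): name is "scene" or "top" or "wrist"; returns the picture (480x640x3 uint8, blue, green, red); there is no depth.
- imaging.camera_info(name): a dict with "intrinsics" (3x3 intrinsics, pixels), "k1" (the pictures are not rectified: a ray, as slopes to the right and down, at radius r is drawn at 1 + k1 r^2 times it, then the intrinsics apply), "origin" and "orientation" of the camera in the world. Camera axes: x right, y down, z forward; pixel columns grow to the right and rows downward; lengths in m; the calibration is good to about 2 mm. A picture is of the moment at which its call begins: read the wrist's pose just before it. camera_info takes no time and is no camera call; for the wrist camera it gives the pose at the moment of the call.
- job.sign_off(): hands the job in, once; it reports no verdict.
Trained networks look in the newest picture that a camera, given by its name, has taken for a name from the list of things; names that differ only in an ending like _2 or _b are one class to them, and where a whole thing is asked for, a point or a joint stands for the part that bears it (a point fixed in the world has none). Each returns a list of dicts, best first, with "score" (0 to 1); they miss things now and then, are a little off and sometimes report something else, mostly with a low value. They report only what shows in the picture. A call takes as long as a camera call. They do not tell look-alikes from the thing itself.
- masks_of(thing, camera): "pixels" (480x640 bool, what is visible of it) and "location" ([column, row] as shares, 0 to 1, of the picture: columns of its width, rows of its height, amid what is visible of it).
- mark_of(thing, camera): "location" ([column, row] as shares, 0 to 1, of the picture: columns of its width, rows of its height: a listed point, or the origin of a listed thing).
The state is a dict: "clock": time; "joints": joint angles; "joint_vel": joint speeds; "joint_efforts": joint torques, N m; "eef_pos": TCP position; "orientation": TCP orientation; "contact_force": force on the tool from outside, world axes, zero at the start; "wrist_torque": the same for the moment, N m; "width": opening from 0.0 (shut) to 1.0 (fully open).
Only numpy, scipy, OpenCV 4.12 (cv2) and the standard library are available. Lean on these libraries where they do the work, as an engineer would, in place of code of your own. Each camera call takes 0.05 s, during which the arm holds its last target.

TASK

Tidy the spice shelf: stand all four spice jars upright on it in one row, in any order, packed side by side from the fixed left end panel with no gaps (the jar lying on the worktop included). The bookend stands in the way at first; at the end it must be slid up gently until it is snug against the last jar. Leave the other things on the worktop where they are.

Things in the scene. Friction and masses are not known exactly. Their poses are not given: they have to be found in the camera images.
- shelf: low wooden worktop shelf, fixed, 320 mm long along own y, 78 mm deep along own x (+x away from the robot, +y left, z up; turned by up to 0.2 rad). Origin: at worktop height on its centre line x = 0. Board top 22 mm above the origin. Jars stand on it in a channel 59 mm deep (x -30 to +29 mm) between a front lip 16 mm and a back board 40 mm high above the board.
- shelf_corner (a point): foot of the fixed left end panel: on the board (22 mm above the worktop), on the centre line, at the panel's inner face (shelf y = +142 mm); axes as the shelf's. The panel is 52 mm high. A jar touching it has its centre 21 mm to the right (-y) of this point; packed jars touch at their lids, at a pitch of 44.6 mm.
- bookend (a joint): position (m) of the wooden bookend that slides along the shelf: 0 = fully open, face at the shelf's own y = -118 mm; grows toward the fixed end panel (face y = -118 mm + value); range 0 to 0.12. It stays where it is left; sliding friction about 3 N. Against four packed jars it stops at about 0.084.
- bookend_peg (a point): point to hold on the bookend's upright steel peg (16 mm thick, a 19 mm button of 6 mm height on top, its top 92 mm above the shelf board). The point is on the peg's axis, 74 mm above the board (96 mm above the worktop) and 26 mm behind the bookend's face. The bookend's wooden plate is 60 mm high, 52 mm wide, 8 mm thick.
- jar_a_mid (a point): spice jar (glass body 42 mm across, lid 44.6 mm across over the top 21 mm, 106 mm high, 0.08 to 0.15 kg; all four alike). The point is the jar's centre, 53 mm above its underside; its z axis runs from underside to lid. Starts standing in the shelf's channel, with a gap to the fixed end panel.
- jar_b_mid (a point): spice jar (glass body 42 mm across, lid 44.6 mm across over the top 21 mm, 106 mm high, 0.08 to 0.15 kg; all four alike). The point is the jar's centre, 53 mm above its underside; its z axis runs from underside to lid. Starts standing in the channel between the other jar there and the bookend, with gaps on both sides.
- jar_c_mid (a point): spice jar (glass body 42 mm across, lid 44.6 mm across over the top 21 mm, 106 mm high, 0.08 to 0.15 kg; all four alike). The point is the jar's centre, 53 mm above its underside; its z axis runs from underside to lid. Starts standing upright on the worktop, to the right of the shelf.
- jar_d_mid (a point): spice jar (glass body 42 mm across, lid 44.6 mm across over the top 21 mm, 106 mm high, 0.08 to 0.15 kg; all four alike). The point is the jar's centre, 53 mm above its underside; its z axis runs from underside to lid. Starts lying on its side on the worktop, to the left of the shelf; its lid points roughly to the left (+y), within 0.5 rad. It can roll.
- jar_a: the same jar, origin at the centre of its underside
- jar_b: the same jar, origin at the centre of its underside
- jar_c: the same jar, origin at the centre of its underside
- jar_d: the same jar, origin at the centre of its underside
- lemon: lemon, 78x55x56 mm, lying on the worktop; bystander, origin at its underside
- garlic: head of garlic, 60 mm; bystander, origin at its underside
- teaspoon: steel teaspoon, 139 mm long, lying flat; bystander, origin at its underside
- tin: squat food tin, 75 mm across, 58 mm high; bystander, origin at its underside
- salt_mill: pale wooden mill, 55 mm across, 164 mm high; bystander, origin at its underside
- pepper_mill: dark wooden mill, 55 mm across, 197 mm high; bystander, origin at its underside
Mind the look-alikes: they are no part of the job. What is shaped like the jar_b but green or turquoise is not meant.

How it is judged:
At the end, for the whole second after the job is handed in: All four jars stand on the shelf board between the end panel and the bookend, upright within 0.10 rad (6 degrees), within 10 mm of the shelf's centre line, at rest; the bookend stands at 0.0802 or more, which leaves less than about 4 mm of free play in the whole row (x of jar_a_mid in the frame of shelf between -0.01 and 0.01 m and y of jar_a_mid in the frame of shelf between -0.035 and 0.132 m and z of jar_a_mid in the frame of shelf between 0.07 and 0.08 m and angle between each of jar_a_mid, jar_b_mid, jar_c_mid, jar_d_mid's own z axis and vertical below 0.1 rad and linear speed of each of jar_a, jar_b, jar_c, jar_d below 0.01 m/s and x of jar_b_mid in the frame of shelf between -0.01 and 0.01 m and y of jar_b_mid in the frame of shelf between -0.035 and 0.132 m and z of jar_b_mid in the frame of shelf between 0.07 and 0.08 m and x of jar_c_mid in the frame of shelf between -0.01 and 0.01 m and y of jar_c_mid in the frame of shelf between -0.035 and 0.132 m and z of jar_c_mid in the frame of shelf between 0.07 and 0.08 m and x of jar_d_mid in the frame of shelf between -0.01 and 0.01 m and y of jar_d_mid in the frame of shelf between -0.035 and 0.132 m and z of jar_d_mid in the frame of shelf between 0.07 and 0.08 m and value of joint bookend above 0.0802 m); the robot touches nothing.
It fails at once if a bystander is moved more than 30 mm (distance of any of lemon, garlic, teaspoon, tin, salt_mill, pepper_mill from where it was at the start of the episode above 0.03 m).
It fails at once if the bookend squeezes a jar with more than 40 N (contact force between bookend and jar_a above 40 N or contact force between bookend and jar_b above 40 N or contact force between bookend and jar_c above 40 N or contact force between bookend and jar_d above 40 N).
It also fails if it takes over 72 s, if anything falls off the work surface, if the arm or the gripper's body presses on something with over 40 N, if the wrist force passes 120 N, or if a joint passes its speed limit or range.

## Working session

There is one attempt and no reset: what is moved stays moved. The work goes in short steps, Python scripts to look and compute and a tool call to move; the robot and the scene stay as the last step left them, time stands still between calls to the robot, and variables do not carry over. Pictures are saved under pics/ and viewed, and the job is handed in when it is done.

Besides the shell and the picture viewer there is one more tool, called as name([rows], argument=value, ...), one row to a line, values as JSON. jog_arm: Moves the arm, as the interface text tells. Its arguments: {"type":"object","properties":{"rows":{"type":"array"},"grip_force":{"type":"number"}},"required":["rows"]}

```bash
mkdir -p pics; ls; python3 - <<'E'
from bench import sensors, imaging, job, masks_of, mark_of
import cv2
s=sensors.state()
for k,v in s.items(): print(k,v)
for n in ["scene","top","wrist"]:
    im=imaging.snapshot(n); cv2.imwrite(f"pics/{n}0.png",im)
    print(n,imaging.camera_info(n))
print(sensors.state()["clock"])
E
```

```text
pics
clock 0.0
joints [-1.23582298  0.57651527  0.02484574  1.43792616 -0.01501546  1.12899411
 -0.05646825]
joint_vel [-1.57379829e-04 -1.15434140e-04 -1.04524226e-03  5.00151756e-05
  1.40235321e-03  1.46478000e-03 -9.08444387e-04]
joint_efforts [ 8.39166896e-04 -7.65756798e+01  2.25002602e+00 -2.85995883e+01
  1.51371688e-02  1.23659999e-02 -2.04598160e-05]
eef_pos [0.2742812  0.61624197 0.22204761]
orientation [[-6.06705835e-04  4.06586981e-01  9.13611875e-01]
 [-1.54342522e-03  9.13610575e-01 -4.06587427e-01]
 [-9.99998625e-01 -1.65677058e-03  7.32437359e-05]]
contact_force [-0.37301007  0.03281046 -0.64489065]
wrist_torque [ 0.05358679 -0.03935898  0.01180996]
width 1.000501492757897
scene {'intrinsics': array([[530.34349152,   0.        , 325.2296201 ],
       [  0.        , 530.34349152, 241.06311264],
       [  0.        ,   0.        ,   1.        ]]), 'k1': -0.04010941469915112, 'origin': array([-0.10695232, -0.74806229,  1.06031858]), 'orientation': array([[ 0.77620411, -0.42788973,  0.46305244],
       [-0.63034494, -0.54197   ,  0.55581812],
       [ 0.01313167, -0.7233
[... 165 characters left out ...]
  0.        ,   1.        ]]), 'k1': -0.041928709761845775, 'origin': array([0.46347939, 0.0224166 , 1.04113051]), 'orientation': array([[-0.00503661, -0.99482879,  0.1014412 ],
       [-0.99987378,  0.00348149, -0.01550146],
       [ 0.01506813, -0.10150648, -0.99472076]])}
wrist {'intrinsics': array([[431.09997916,   0.        , 318.02151758],
       [  0.        , 431.09997916, 244.23553839],
       [  0.        ,   0.        ,   1.        ]]), 'k1': -0.02978629067819773, 'origin': array([0.20897909, 0.6441406 , 0.37314681]), 'orientation': array([[ 0.40672655,  0.87731505,  0.25473873],
       [ 0.91354889, -0.39016946, -0.11487477],
       [-0.00139009,  0.2794389 , -0.96016247]])}
0.15
```

View pics/scene0.png

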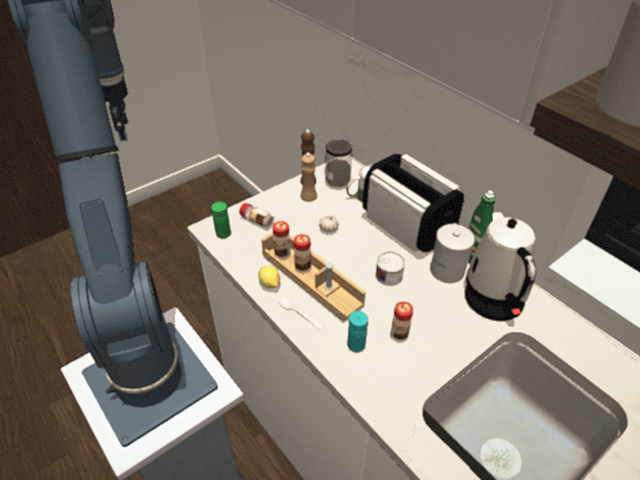

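View pics/top0.png

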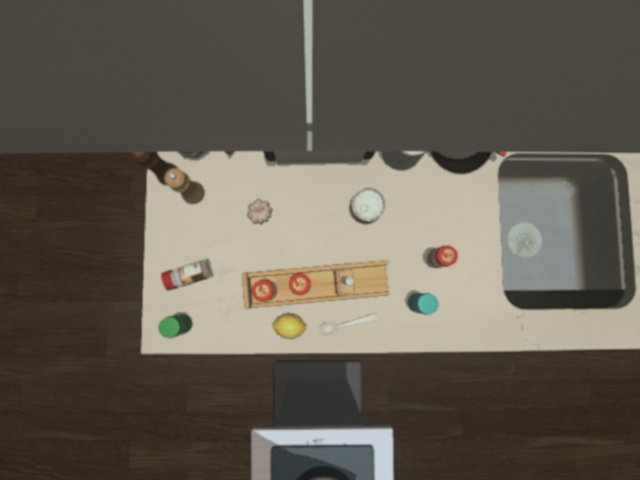

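View pics/wrist0.png

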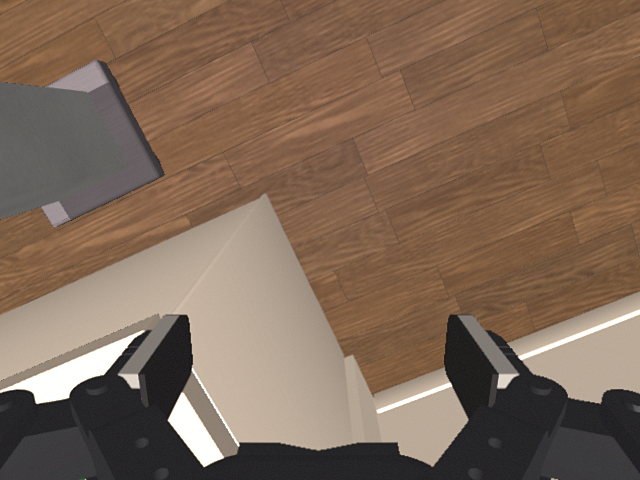

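```bash
cat > h.py <<'E'
from bench import sensors, imaging, job, masks_of, mark_of
import numpy as np, cv2
def ray(cam,px,info=None):
    c=info or imaging.camera_info(cam); K=c["intrinsics"]
    d=np.array([(px[0]-K[0,2])/K[0,0],(px[1]-K[1,2])/K[1,1]]); u=d.copy()
    for _ in range(30): u=d/(1+c["k1"]*(u@u))
    r=c["orientation"]@np.array([u[0],u[1],1.]); return np.array(c["origin"]),r/np.linalg.norm(r)
def at_z(cam,px,z,info=None):
    o,r=ray(cam,px,info); return o+r*(z-o[2])/r[2]
def proj(cam,P,info=None):
    c=info or imaging.camera_info(cam); K=c["intrinsics"]
    p=np.array(c["orientation"]).T@(np.asarray(P)-c["origin"]); u=p[:2]/p[2]; u=u*(1+c["k1"]*(u@u))
    return np.array([K[0,0]*u[0]+K[0,2],K[1,1]*u[1]+K[1,2]])
def tri(obs):
    A=np.zeros((3,3));b=np.zeros(3)
    for o,r in obs:
        M=np.eye(3)-np.outer(r,r);A+=M;b+=M@o
    return np.linalg.solve(A,b)
def st():
    s=sensors.state();R=np.array(s["orientation"])
    print("t%.2f"%s["clock"],"pos",np.round(s["eef_pos"],4),"F",np.round(s["contact_force"],1),"w%.3f"%(s["width"]*.0854)); print("R",np.round(R,3).tolist());print("j",np.round(s["joints"],3)); return s
E
python3 - <<'E'
from h import *
for cam in ["top","scene"]:
    imaging.snapshot(cam)
    for t in ["jar_a_mid","jar_a","shelf_corner","shelf","bookend_peg","lemon","garlic","teaspoon","tin","salt_mill","pepper_mill"]:
        for m in mark_of(t,cam)[:6]:
            print(cam,t,round(m["score"],2),np.round(np.array(m["location"])*[640,480],1))
print(sensors.state()["clock"])
E
```

```text
top jar_a_mid 0.98 [266.6 288.6]
top jar_a_mid 0.58 [256.5 212.5]
top jar_a 0.92 [434.3 256.1]
top jar_a 0.91 [183.  321.6]
top jar_a 0.84 [410.7 299.3]
top jar_a 0.83 [300.3 282.4]
top jar_a 0.73 [212.  268.7]
top jar_a 0.56 [267.1 291.6]
top shelf_corner 0.75 [250.2 290.9]
top shelf 0.78 [314.7 286.1]
top bookend_peg 0.57 [344.4 284.5]
top lemon 0.62 [287.5 325.6]
top garlic 0.93 [259.2 218. ]
top garlic 0.55 [251.6 291.7]
top teaspoon 0.85 [346.5 322.6]
top tin 0.73 [347.2 321.5]
top tin 0.64 [365.7 210. ]
top salt_mill 0.94 [193.4 194.5]
top pepper_mill 0.71 [165.  172.1]
scene jar_a_mid 0.68 [282.1 241.3]
scene jar_a 0.92 [403.4 332.9]
scene jar_a 0.92 [224.9 235.7]
scene jar_a 0.88 [270.2 222.8]
scene jar_a 0.81 [355.6 344.7]
scene jar_a 0.79 [282.7 252.2]
scene jar_a 0.64 [304.  266.2]
scene shelf_corner 0.73 [273.8 245.9]
scene shelf 0.9 [307.4 275.1]
scene shelf 0.51 [279. 239.]
scene bookend_peg 0.65 [327.5 268.6]
scene bookend_peg 0.62 [323.8 231.1]
scene lemon 0.95 [268.7 286.5]
scene garlic 0.51 [325.  230.4]
scene teaspoon 0.77 [296.7 310.1]
scene tin 0.57 [387.9 277.4]
scene salt_mill 0.57 [309.4 193.2]
scene pepper_mill 0.67 [306.  182.3]
scene pepper_mill 0.6 [284.1 253.8]
scene pepper_mill 0.39 [268.  286.3]
1.35
```

```bash
python3 - <<'E'
from h import *
im=cv2.imread("pics/top0.png")
c=im[230:350,230:400]; cv2.imwrite("pics/topc.png",cv2.resize(c,None,fx=4.6,fy=4.6,interpolation=cv2.INTER_CUBIC))
im=cv2.imread("pics/scene0.png")
c=im[190:350,230:430]; cv2.imwrite("pics/scenec.png",cv2.resize(c,None,fx=3.7,fy=3.7,interpolation=cv2.INTER_CUBIC))
T,S="top","scene"
def t2(a,b): 
    return np.round(tri([ray(T,a),ray(S,b)]),4)
print("c",t2((434.3,256.1),(403.4,332.9)), at_z(T,(434.3,256.1),0),at_z(S,(403.4,332.9),0))
print("a",at_z(T,(267.1,291.6),.022),at_z(S,(282.7,252.2),.022))
print("b",at_z(T,(300.3,282.4),.022),at_z(S,(304,266.2),.022))
print("d",at_z(T,(212,268.7),.021),at_z(S,(270.2,222.8),.021))
print("corner",at_z(T,(250.2,290.9),.022),at_z(S,(273.8,245.9),.022))
print("shelf",at_z(T,(314.7,286.1),0),at_z(S,(307.4,275.1),0))
print("peg",at_z(T,(344.4,284.5),.096),at_z(S,(327.5,268.6),.096))
for n,a in dict(lemon=(287.5,325.6),garlic=(259.2,218),tin=(365.7,210),spoon=(346.5,322.6),salt=(193.4,194.5),pep=(165,172),green=(183,321.6),turq=(410.7,299.3)).items(): print(n,np.round(at_z(T,a,0),3))
E
```

```text
c [ 0.5412 -0.2671  0.0043] [ 0.5372172  -0.26476254  0.        ] [ 0.54886641 -0.26781754  0.        ]
a [0.45712675 0.12223267 0.022     ] [0.46874743 0.1262057  0.022     ]
b [0.47745705 0.04747943 0.022     ] [0.48248633 0.04707601 0.022     ]
d [0.50915187 0.24739296 0.021     ] [0.51213588 0.24931115 0.021     ]
corner [0.45884454 0.16027536 0.022     ] [0.46382426 0.16200833 0.022     ]
shelf [0.46910246 0.01485419 0.        ] [0.48195522 0.03174674 0.        ]
peg [ 0.47160276 -0.04669615  0.096     ] [ 0.4814623  -0.05257844  0.096     ]
lemon [0.379 0.077 0.   ]
garlic [0.628 0.144 0.   ]
tin [ 0.646 -0.106  0.   ]
spoon [ 0.385 -0.058  0.   ]
salt [0.685 0.299 0.   ]
pep [0.739 0.368 0.   ]
green [0.389 0.316 0.   ]
turq [ 0.437 -0.207  0.   ]
```

View pics/topc.png

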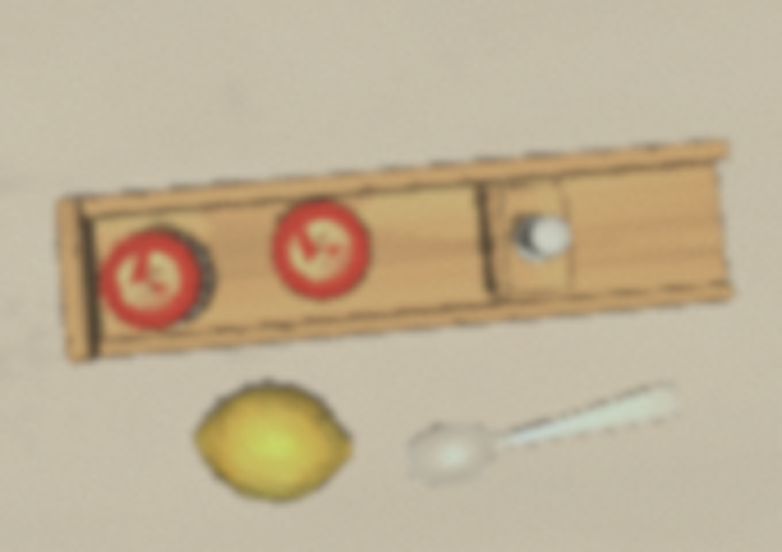

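View pics/scenec.png

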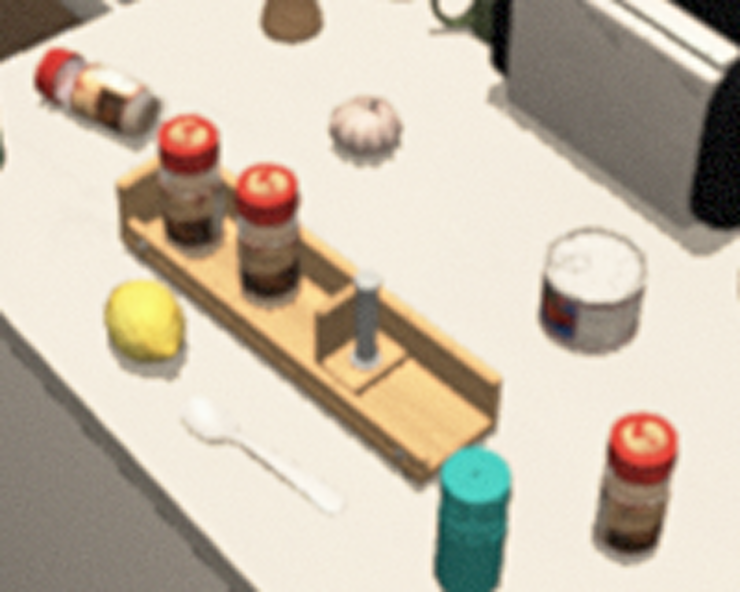

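```bash
cat > fit.py <<'E'
from h import *
from scipy.optimize import least_squares
def c2t(p): return (np.array(p)+.5)/4.6-.5+230
def c2s(p): return (np.array(p)+.5)/3.7-.5+np.array([230,190])
obs=[("top",c2t((732,297)),(-.039,-.160,.038)),("top",c2t((727,143)),(.039,-.160,.062)),
("top",c2t((60,198)),(.039,.160,.074)),("top",c2t((70,360)),(-.039,.160,.074)),
("scene",c2s((500,383)),(.039,-.160,.062)),("scene",c2s((118,184)),(-.039,.160,.074)),("scene",c2s((428,470)),(-.039,-.160,.038))]
infos={c:imaging.camera_info(c) for c in ("top","scene")}
def W(p,l):
    c,s=np.cos(p[2]),np.sin(p[2]); return np.array([p[0]+c*l[0]-s*l[1],p[1]+s*l[0]+c*l[1],l[2]])
def f(p): return np.concatenate([proj(c,W(p,l),infos[c])-px for c,px,l in obs])
r=least_squares(f,[.48,.02,0],loss="soft_l1")
print("shelf",r.x); print(np.round(f(r.x).reshape(-1,2),1).tolist())
def loc(P):
    c,s=np.cos(r.x[2]),np.sin(r.x[2]); d=np.array(P)[:2]-r.x[:2]; return np.array([c*d[0]+s*d[1],-s*d[0]+c*d[1]])
for n,a,z in [("a",(150,280),.128),("b",(321,249),.128),("peg",(549,237),.114)]:
    P=at_z("top",c2t(a),z,infos["top"]); print(n,np.round(P,4),"local",np.round(loc(P),4))
for n,a,z in [("a",(188,130),.128),("b",(267,181),.128),("peg",(369,281),.114),("c",(643,438),.106)]:
    P=at_z("scene",c2s(a),z,infos["scene"]); print(n,np.round(P,4),"local",np.round(loc(P),4))
P=at_z("top",(446.5,256),.106,infos["top"]);print("c top",P)
E
python3 fit.py; python3 - <<'E'
import cv2
im=cv2.imread("pics/top0.png")
a=cv2.resize(im[240:310,150:230],None,fx=5,fy=5,interpolation=cv2.INTER_CUBIC)
b=cv2.resize(im[240:310,410:480],None,fx=5,fy=5,interpolation=cv2.INTER_CUBIC)
import numpy as np
cv2.imwrite("pics/dc.png",np.hstack([a,b]))
E
```

```text
shelf [0.47355068 0.00764294 0.07962277]
[[2.5, 1.2], [1.9, -0.9], [-0.2, -0.8], [0.2, 0.6], [0.7, -1.0], [-1.9, -1.0], [-2.4, -1.5]]
a [0.4601 0.1217 0.128 ] local [-0.0044  0.1148]
b [0.4733 0.0467 0.128 ] local [0.0029 0.039 ]
peg [ 0.4783 -0.0548  0.114 ] local [-0.0002 -0.0627]
a [0.4651 0.1236 0.128 ] local [0.0008 0.1162]
b [0.4772 0.0469 0.128 ] local [0.0067 0.0388]
peg [ 0.4806 -0.0605  0.114 ] local [ 0.0016 -0.0685]
c [ 0.5337 -0.2657  0.106 ] local [ 0.0382 -0.2772]
c top [ 0.52980021 -0.26140819  0.106     ]
```

View pics/dc.png

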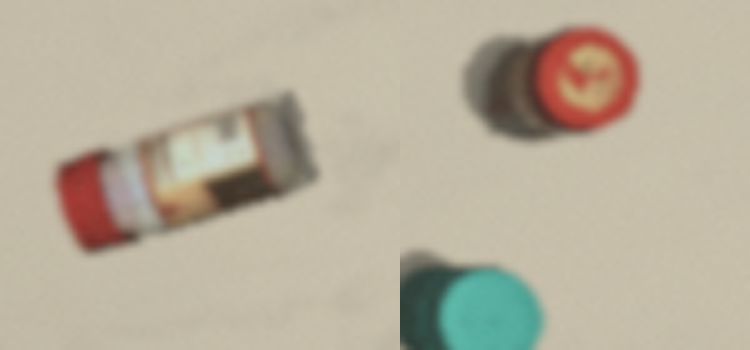

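jog_arm([
  [0.0854, [-0.004, -0.027, 0.026], [0, 0, 0]],
  [0.0854, [-0.004, -0.027, 0.026], [0, 0, 0]],
  [0.0854, [-0.004, -0.027, 0.026], [0, 0, 0]],
  [0.0854, [-0.004, -0.027, 0.026], [0, 0, 0]],
  [0.0854, [-0.004, -0.027, 0.026], [0, 0, 0]],
  [0.0854, [-0.004, -0.027, 0.026], [0, 0, 0]],
  [0.0854, [-0.004, -0.027, 0.026], [0, 0, 0]],
  [0.0854, [-0.004, -0.027, 0.026], [0, 0, 0]],
  [0.0854, [-0.004, -0.027, 0.026], [0, 0, 0]],
  [0.0854, [-0.004, -0.027, 0.026], [0, 0, 0]],
  [0.0854, [-0.004, -0.027, 0.026], [0, 0, 0]],
  [0.0854, [-0.004, -0.027, 0.026], [0, 0, 0]],
  [0.0854, [-0.004, -0.027, 0.026], [0, 0, 0]],
  [0.0854, [-0.004, -0.027, 0.026], [0, 0, 0]],
  [0.0854, [-0.004, -0.027, 0.026], [0, 0, 0]],
])

```text
clock: 2.6
eef_pos: [0.4664, 0.0863, 0.2835]
orientation: [[0.001, 0.407, 0.914], [0.0, 0.914, -0.407], [-1.0, 0.001, 0.001]]
contact_force: [1.4, 0.3, 0.5]
width: 1.002
```

jog_arm([
  [0.0854, [0, 0, 0], [0.119, 0, 0]],
  [0.0854, [0, 0, 0], [0.119, 0, 0]],
  [0.0854, [0, 0, 0], [0.119, 0, 0]],
  [0.0854, [0, 0, 0], [0.119, 0, 0]],
  [0.0854, [0, 0, 0], [0.119, 0, 0]],
  [0.0854, [0, 0, 0], [0.119, 0, 0]],
  [0.0854, [0, 0, 0], [0.119, 0, 0]],
  [0.0854, [0, 0, 0], [0.119, 0, 0]],
  [0.0854, [0, 0, 0], [0.119, 0, 0]],
])

```text
clock: 3.35
eef_pos: [0.4661, 0.0881, 0.283]
orientation: [[0.0, 0.997, 0.075], [0.0, 0.075, -0.997], [-1.0, 0.0, -0.0]]
contact_force: [-0.1, 0.3, -0.6]
width: 1.0
```

```bash
python3 - <<'E'
from h import *
import pickle
s=st(); ci=imaging.camera_info("wrist")
im=imaging.snapshot("wrist"); cv2.imwrite("pics/w1.png",im); pickle.dump(ci,open("w1.pkl","wb")); print(np.round(ci["origin"],4))
for t in ["jar_a","jar_a_mid","shelf_corner","bookend_peg","shelf"]:
    for m in mark_of(t,"wrist")[:4]: print(t,round(m["score"],2),np.round(np.array(m["location"])*[640,480],1))
E
```

```text
t3.35 pos [0.4661 0.0881 0.283 ] F [-0.1  0.3 -0.6] w0.085
R [[0.0, 0.997, 0.075], [0.0, 0.075, -0.997], [-1.0, 0.0, -0.0]]
j [-0.597  0.233  0.396  1.859 -0.102  1.068 -0.086]
[0.4599 0.1574 0.434 ]
jar_a 0.77 [316.  154.4]
jar_a 0.68 [386.2  13.4]
jar_a 0.68 [269.7 440.9]
jar_a 0.67 [322.2 236.7]
shelf_corner 0.6 [321.4 121.2]
bookend_peg 0.72 [318.2 369.9]
shelf 0.69 [387.5  13.6]
shelf 0.52 [321.8 250.7]
```

View pics/w1.png

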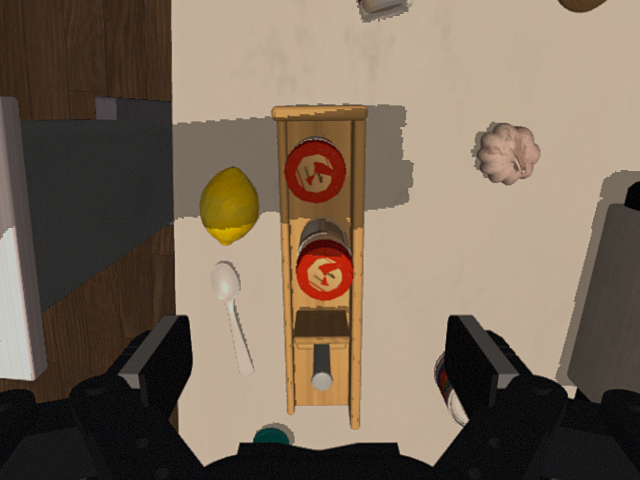

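```bash
cat > fit2.py <<'E'
from h import *
import pickle
from scipy.optimize import least_squares
ci=pickle.load(open("w1.pkl","rb"))
obs=[((273,107),(-.039,.160,.074)),((366.5,106),(.039,.160,.074)),((274.5,119),(-.039,.142,.074)),((366,120),(.039,.142,.074)),((287.5,414),(-.039,-.160,.038)),((360,429),(.039,-.160,.062))]
def W(p,l):
    c,s=np.cos(p[2]),np.sin(p[2]); return np.array([p[0]+c*l[0]-s*l[1],p[1]+s*l[0]+c*l[1],l[2]])
f=lambda p:np.concatenate([proj("",W(p,l),ci)-px for px,l in obs])
r=least_squares(f,[.48,.02,0.08],loss="soft_l1"); S=r.x
if __name__=="__main__":
    print("shelf",S); print(np.round(f(S).reshape(-1,2),1).tolist())
def loc(P):
    c,s=np.cos(S[2]),np.sin(S[2]); d=np.array(P)[:2]-S[:2]; return np.array([c*d[0]+s*d[1],-s*d[0]+c*d[1]])
if __name__=="__main__":
  for n,a,z in [("a",(315,171),.128),("b",(324.5,271),.128),("peg",(321.5,380.5),.114)]:
    P=at_z("",a,z,ci); print(n,np.round(P,4),"local",np.round(loc(P),4))
E
python3 fit2.py
```

```text
shelf [0.47462275 0.01104245 0.0858377 ]
[[-2.0, -3.8], [2.5, -3.9], [-2.6, 7.5], [2.5, 5.4], [-0.8, 0.4], [0.6, -0.2]]
a [0.4608 0.1223 0.128 ] local [-0.0043  0.112 ]
b [0.4733 0.0483 0.128 ] local [0.0019 0.0372]
peg [ 0.4793 -0.0558  0.114 ] local [-0.0011 -0.067 ]
```

```bash
cat > fit3.py <<'E'
from h import *
import pickle
from scipy.optimize import least_squares
ci=pickle.load(open("w1.pkl","rb"))
def W(p,l):
    c,s=np.cos(p[2]),np.sin(p[2]); return np.array([p[0]+c*l[0]-s*l[1],p[1]+s*l[0]+c*l[1],l[2]])
def f(p):
    o=.142+p[3]; r=o-.32
    obs=[((273,107),(-.039,o,.074)),((366.5,106),(.039,o,.074)),((274.5,119),(-.039,.142,.074)),((366,120),(.039,.142,.074)),((287.5,414),(-.039,r,.038)),((360,429),(.039,r,.062))]
    return np.concatenate([proj("",W(p,l),ci)-px for px,l in obs])
r=least_squares(f,[.48,.02,0.08,.01],loss="soft_l1"); S=r.x
print("shelf",S); print(np.round(f(S).reshape(-1,2),1).tolist())
def loc(P):
    c,s=np.cos(S[2]),np.sin(S[2]); d=np.array(P)[:2]-S[:2]; return np.array([c*d[0]+s*d[1],-s*d[0]+c*d[1]])
for n,a,z in [("a",(315,171),.128),("b",(324.5,271),.128),("peg",(321.5,380.5),.114)]:
    P=at_z("",a,z,ci); print(n,np.round(P,4),"local",np.round(loc(P),4))
print("corner",W(S,(0,.142,0)))
E
python3 fit3.py; sed -n 1,1p /dev/null
python3 - <<'E'
import cv2
im=cv2.imread("pics/w1.png")
cv2.imwrite("pics/w1c.png",cv2.resize(im[90:190,255:385],None,fx=6,fy=6,interpolation=cv2.INTER_CUBIC))
cv2.imwrite("pics/w1d.png",cv2.resize(im[300:440,265:385],None,fx=4.2,fy=4.2,interpolation=cv2.INTER_CUBIC))
E
```

```text
shelf [0.47431143 0.01598819 0.08430536 0.01052771]
[[-1.4, -0.6], [2.8, -0.6], [-2.4, 1.0], [3.1, -0.9], [-0.8, 2.3], [0.4, 1.9]]
a [0.4608 0.1223 0.128 ] local [-0.0046  0.1071]
b [0.4733 0.0483 0.128 ] local [0.0018 0.0323]
peg [ 0.4793 -0.0558  0.114 ] local [-0.0011 -0.072 ]
corner [0.46235425 0.15748387 0.        ]
```

View pics/w1c.png

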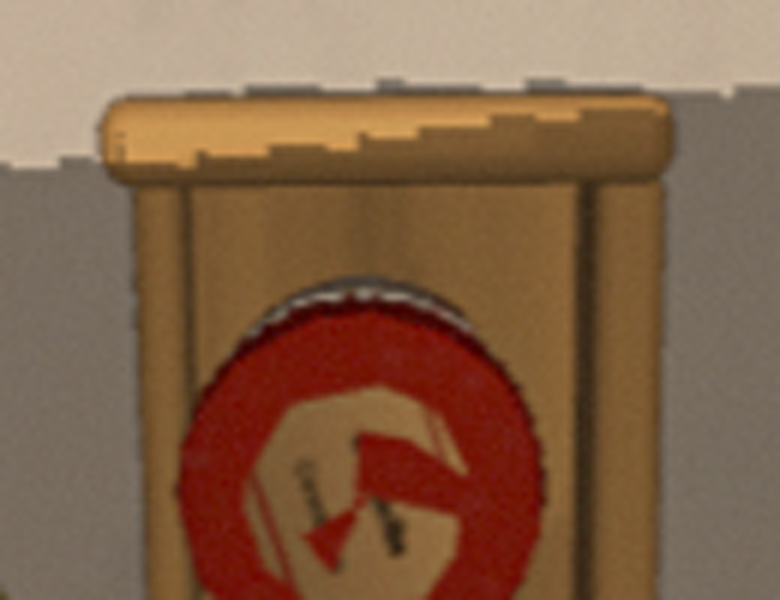

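View pics/w1d.png

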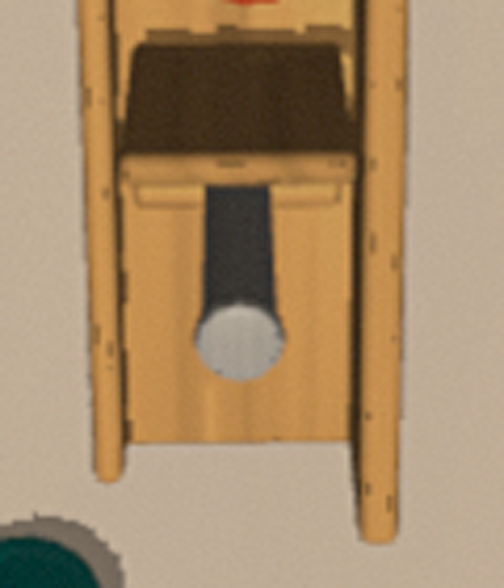

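jog_arm([
  [0.05, [0.0226, 0.0004, 0.0289], [-0.009, 0, 0]],
  [0.05, [0.0226, 0.0004, 0.0289], [0, 0, 0]],
  [0.05, [0.0226, 0.0004, 0.0289], [0, 0, 0]],
  [0.05, [0.0226, 0.0004, 0.0289], [0, 0, 0]],
  [0.05, [0.0226, 0.0004, 0.0289], [0, 0, 0]],
  [0.05, [0, 0, 0], [0, 0, 0]],
], grip_force=40)

```text
clock: 4.15
eef_pos: [0.4789, -0.0615, 0.1669]
orientation: [[-0.004, 0.996, 0.085], [-0.003, 0.085, -0.996], [-1.0, -0.004, 0.002]]
contact_force: [-0.5, -0.8, 0.1]
width: 0.585
```

```bash
python3 - <<'E'
from h import *
s=st(); ci=imaging.camera_info("wrist")
im=imaging.snapshot("wrist"); cv2.imwrite("pics/w2.png",im)
P=np.array([.4793,-.0558,.114]); print(proj("",P,ci))
print("corner",at_z("",(0,0),.074,ci)*0)
for m in mark_of("bookend_peg","wrist")[:4]: print(round(m["score"],2),np.round(np.array(m["location"])*[640,480],1))
E
```

```text
t4.15 pos [ 0.4789 -0.0615  0.1669] F [-0.5 -0.8  0.1] w0.050
R [[-0.004, 0.996, 0.085], [-0.003, 0.085, -0.996], [-1.0, -0.004, 0.002]]
j [-0.261  0.388  0.401  2.014 -0.207  0.782  0.347]
[321.82353248 253.16570818]
corner [0. 0. 0.]
0.85 [321.3 247.6]
```

View pics/w2.png

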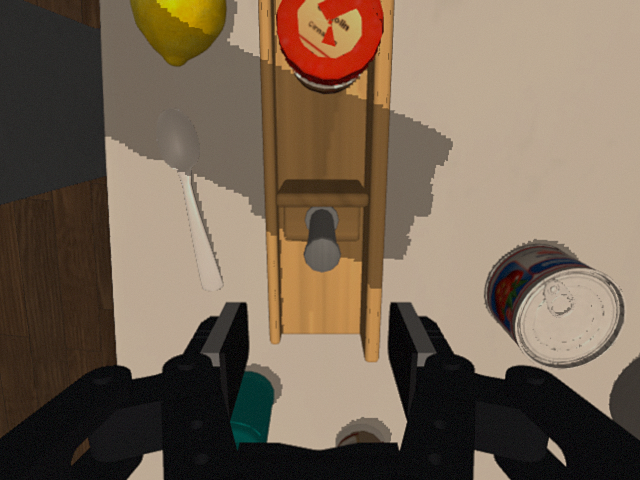

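```bash
python3 - <<'E'
from h import *
s=st(); ci=imaging.camera_info("wrist")
for z,p in ((.114,(322,256)),(.106,(390,70)),(.128,(330,31))): print(at_z("",p,z,ci))
E
```

```text
t4.25 pos [ 0.4802 -0.0569  0.1693] F [-0.4  1.3  0.8] w0.050
R [[-0.002, 0.996, 0.088], [-0.0, 0.088, -0.996], [-1.0, -0.002, 0.0]]
j [-0.267  0.385  0.398  2.01  -0.206  0.787  0.34 ]
[ 0.48107225 -0.05320358  0.114     ]
[0.50463211 0.0374945  0.106     ]
[0.47505411 0.04759336 0.128     ]
```

jog_arm([
  [0.05, [0.025, 0, 0], [0, 0, 0]],
  [0.05, [0.025, 0, 0], [0, 0, 0]],
  [0.05, [0.0253, 0, 0], [0, 0, 0]],
  [0.05, [0, 0, 0], [0, 0, 0]],
  [0.01, [0, 0, 0], [0, 0, 0]],
  [0.01, [0, 0, 0], [0, 0, 0]],
  [0.01, [0, 0, 0], [0, 0, 0]],
  [0.01, [0, 0, 0], [0, 0, 0]],
  [0.01, [0, 0, 0], [0, 0, 0]],
], grip_force=50)

```text
clock: 5.0
eef_pos: [0.4802, -0.0553, 0.0963]
orientation: [[0.0, 0.996, 0.09], [0.001, 0.09, -0.996], [-1.0, 0.0, -0.001]]
contact_force: [-5.7, 0.0, 8.0]
width: 0.183
```

jog_arm([
  [0.01, [0, 0, 0.006], [0, 0, 0]],
  [0.01, [0, 0, 0.012], [0, 0, 0]],
  [0.01, [0, 0, 0.012], [0, 0, 0]],
  [0.01, [0, 0, 0.012], [0, 0, 0]],
  [0.01, [0, 0, 0.012], [0, 0, 0]],
  [0.01, [0, 0, 0.008], [0, 0, 0]],
  [0.01, [0, 0, 0], [0, 0, 0]],
])

```text
clock: 5.58
eef_pos: [0.4857, -0.119, 0.0964]
orientation: [[0.0, 0.996, 0.088], [-0.0, 0.088, -0.996], [-1.0, 0.0, 0.0]]
contact_force: [-6.5, -2.9, 7.3]
width: 0.181
```

jog_arm([
  [0.01, [0, 0, 0.004], [0, 0, 0]],
  [0.01, [0, 0, 0.004], [0, 0, 0]],
  [0.01, [0, 0, 0.003], [0, 0, 0]],
  [0.01, [0, 0, 0], [0, 0, 0]],
])

```text
clock: 5.92
eef_pos: [0.4863, -0.1267, 0.0963]
orientation: [[-0.001, 0.996, 0.091], [0.003, 0.091, -0.996], [-1.0, -0.001, -0.003]]
contact_force: [-6.8, 6.7, 10.3]
width: 0.183
```

jog_arm([
  [0.05, [0, 0, 0], [0, 0, 0]],
  [0.05, [0, 0, 0], [0, 0, 0]],
  [0.05, [0, 0, 0], [0, 0, 0]],
  [0.05, [-0.0345, 0, 0], [0, 0, 0]],
  [0.085, [-0.0345, 0, 0], [0, 0, 0]],
  [0.085, [0, 0, -0.0357], [0, 0, 0]],
  [0.085, [0, 0, -0.0357], [0, 0, 0]],
  [0.085, [0, 0, -0.0357], [0, 0, 0]],
  [0.085, [0, 0, -0.0357], [0, 0, 0]],
  [0.085, [0, 0, -0.0357], [0, 0, 0]],
  [0.085, [0, 0, -0.0357], [0, 0, 0]],
  [0.085, [0, -0.001, -0.0357], [0, 0, 0]],
  [0.085, [0, 0, 0], [0, 0, 0]],
  [0.085, [0, 0, 0], [0, 0, 0]],
])

```text
clock: 7.08
eef_pos: [0.464, 0.1228, 0.1639]
orientation: [[0.001, 0.995, 0.095], [0.001, 0.095, -0.995], [-1.0, 0.001, -0.0]]
contact_force: [0.4, 0.0, 1.3]
width: 0.996
```

```bash
python3 - <<'E'
from h import *
import pickle
s=st(); ci=imaging.camera_info("wrist"); pickle.dump(ci,open("w3.pkl","wb"))
im=imaging.snapshot("wrist"); cv2.imwrite("pics/w3.png",im)
for p in ((.4608,.1223,.128),(.4733,.0483,.128),(.4614,.1584,.074)): print(proj("",p,ci))
E
```

```text
t7.08 pos [0.464  0.1228 0.1639] F [0.4 0.  1.3] w0.085
R [[0.001, 0.995, 0.095], [0.001, 0.095, -0.995], [-1.0, 0.001, -0.0]]
j [-0.625  0.383  0.371  2.028 -0.197  0.764 -0.041]
[312.76875089 276.60778243]
[323.90602742 413.74570215]
[320.71833777 182.38696921]
```

View pics/w3.png

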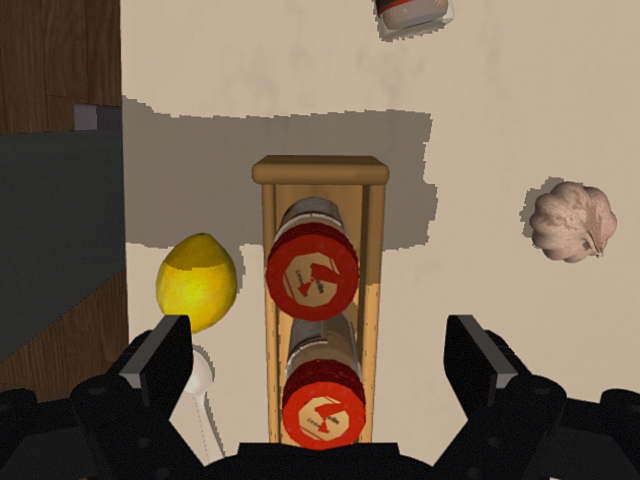

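jog_arm([
  [0.085, [0.026, 0, 0], [0, 0, 0]],
  [0.085, [0.026, 0, 0], [0, 0, 0]],
  [0.085, [0.026, 0, 0], [0, 0, 0]],
  [0.085, [0, 0, 0], [0, 0, 0]],
  [0.03, [0, 0, 0], [0, 0, 0]],
  [0.03, [0, 0, 0], [0, 0, 0]],
  [0.03, [0, 0, 0], [0, 0, 0]],
  [0.03, [0, 0, 0], [0, 0, 0]],
  [0.03, [0, 0, 0], [0, 0, 0]],
  [0.03, [0, 0, 0], [0, 0, 0]],
], grip_force=25)

```text
clock: 7.97
eef_pos: [0.4647, 0.1206, 0.0871]
orientation: [[0.002, 0.996, 0.09], [0.001, 0.09, -0.996], [-1.0, 0.002, -0.001]]
contact_force: [-1.1, -0.2, 7.0]
width: 0.517
```

jog_arm([
  [0.03, [0, 0, -0.005], [0, 0, 0]],
  [0.03, [0, 0, -0.005], [0, 0, 0]],
  [0.03, [0, 0, -0.004], [0, 0, 0]],
  [0.03, [0, 0, 0], [0, 0, 0]],
])

```text
clock: 8.3
eef_pos: [0.4623, 0.1346, 0.087]
orientation: [[0.0, 0.996, 0.09], [0.001, 0.09, -0.996], [-1.0, 0.0, -0.001]]
contact_force: [-3.5, -2.4, 12.9]
width: 0.52
```

jog_arm([
  [0.03, [0, 0.001, -0.002], [0, 0, 0]],
  [0.03, [0, 0, -0.0015], [0, 0, 0]],
  [0.03, [0, 0, -0.0015], [0, 0, 0]],
  [0.03, [0, 0, 0], [0, 0, 0]],
])

```text
clock: 8.63
eef_pos: [0.4623, 0.1391, 0.0869]
orientation: [[-0.001, 0.996, 0.09], [0.0, 0.09, -0.996], [-1.0, -0.001, -0.0]]
contact_force: [-5.3, -3.5, 11.1]
width: 0.514
```

jog_arm([
  [0.03, [0, 0, -0.0015], [0, 0, 0]],
  [0.03, [0, 0, -0.001], [0, 0, 0]],
  [0.03, [0, 0, 0], [0, 0, 0]],
])

```text
clock: 8.88
eef_pos: [0.462, 0.1415, 0.0868]
orientation: [[-0.001, 0.996, 0.09], [0.0, 0.09, -0.996], [-1.0, -0.001, -0.0]]
contact_force: [-5.9, -3.8, 9.5]
width: 0.514
```

```bash
python3 - <<'E'
from h import *
s=st(); 
im=imaging.snapshot("wrist"); cv2.imwrite("pics/w4.png",im)
im=imaging.snapshot("scene"); cv2.imwrite("pics/s4.png",cv2.resize(im[180:320,220:380],None,fx=4.5,fy=4.2,interpolation=cv2.INTER_CUBIC))
E
```

```text
t8.88 pos [0.462  0.1415 0.0868] F [-5.9 -3.8  9.5] w0.044
R [[-0.001, 0.996, 0.09], [0.0, 0.09, -0.996], [-1.0, -0.001, -0.0]]
j [-0.609  0.505  0.311  2.103 -0.277  0.573 -0.01 ]
```

View pics/w4.png

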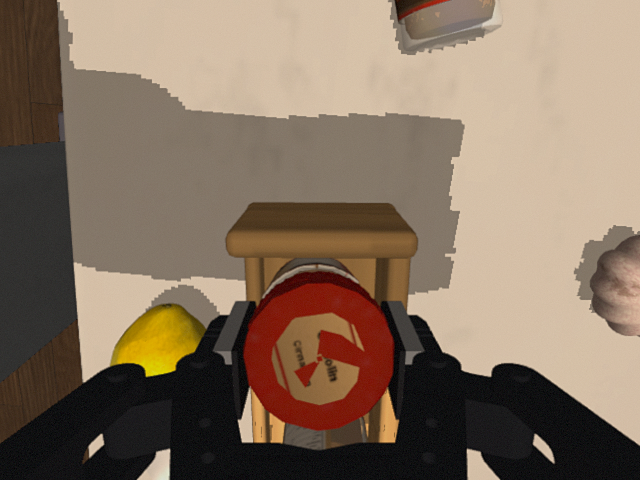

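View pics/s4.png

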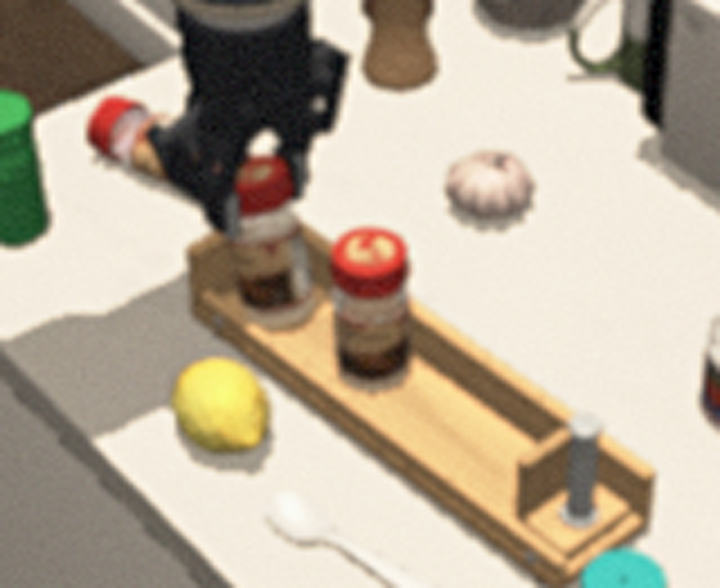

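jog_arm([
  [0.03, [-0.004, 0, 0.001], [0, 0, 0]],
  [0.03, [-0.004, 0, 0.001], [0, 0, 0]],
  [0.03, [0, 0, 0.001], [0, 0, 0]],
  [0.03, [0, 0, 0], [0, 0, 0]],
  [0.03, [0, 0, 0], [0, 0, 0]],
])

```text
clock: 9.4
eef_pos: [0.4635, 0.139, 0.0938]
orientation: [[0.001, 0.996, 0.09], [0.0, 0.09, -0.996], [-1.0, 0.001, -0.0]]
contact_force: [-0.2, 0.2, -1.3]
width: 0.516
```

```bash
python3 - <<'E'
from h import *
s=st(); 
im=imaging.snapshot("wrist"); cv2.imwrite("pics/w5.png",im)
im=imaging.snapshot("scene"); cv2.imwrite("pics/s5.png",cv2.resize(im[180:320,220:380],None,fx=4.5,fy=4.2,interpolation=cv2.INTER_CUBIC))
E
```

```text
t9.40 pos [0.4635 0.139  0.0938] F [-0.2  0.2 -1.3] w0.044
R [[0.001, 0.996, 0.09], [0.0, 0.09, -0.996], [-1.0, 0.001, -0.0]]
j [-0.609  0.493  0.318  2.097 -0.27   0.589 -0.011]
```

View pics/w5.png

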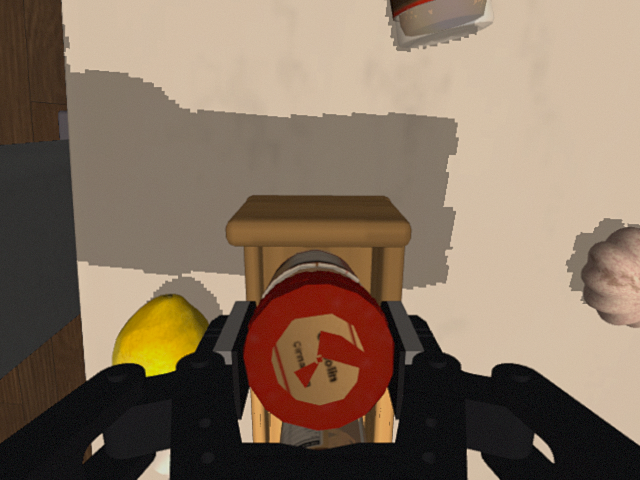

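View pics/s5.png

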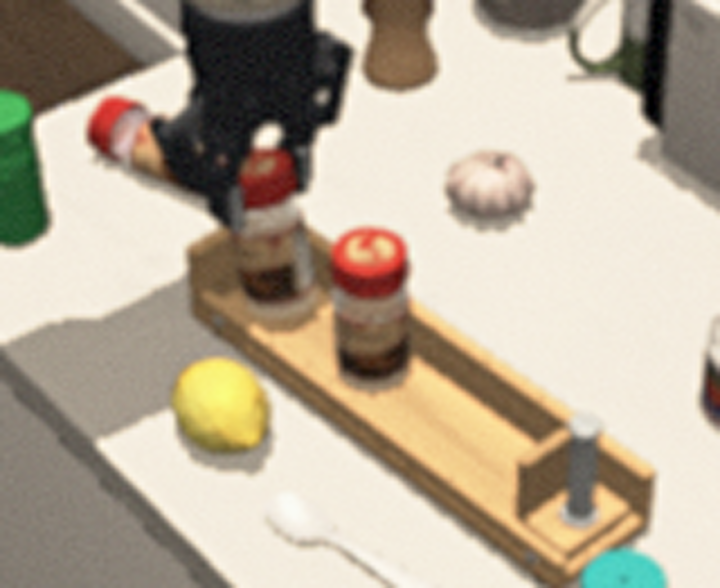

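```bash
python3 - <<'E'
from h import *
ci=imaging.camera_info("wrist"); st()
print(at_z("",(319,352),.1345,ci), proj("",(.4638,.1371,.1345),ci))
for m in mark_of("jar_a_mid","wrist")[:4]: print(round(m["score"],2),np.round(np.array(m["location"])*[640,480],1))
for m in mark_of("jar_a","scene")[:6]: 
    p=np.array(m["location"])*[640,480]; print(round(m["score"],2),np.round(p,1),at_z("scene",p,.028))
im=cv2.imread("pics/w5.png"); cv2.imwrite("pics/w5c.png",cv2.resize(im[190:480,220:420],None,fx=2,fy=2))
# vertical line prediction in scene
for z in (.0,.128): print(proj("scene",(.4638,.1371,z)),proj("scene",(.4733,.0483,z)))
E
```

```text
t9.50 pos [0.4632 0.139  0.0935] F [ 0.1 -0.1 -1.5] w0.043
R [[-0.0, 0.996, 0.09], [-0.0, 0.09, -0.996], [-1.0, -0.0, 0.0]]
j [-0.609  0.494  0.318  2.097 -0.27   0.589 -0.011]
[0.46221222 0.14441239 0.1345    ] [322.14794106 374.54175375]
0.92 [303.1 268.4] [0.47223358 0.03747414 0.028     ]
0.74 [400.  331.4] [ 0.52831836 -0.27221506  0.028     ]
0.65 [354.5 346.3] [ 0.41435361 -0.23625132  0.028     ]
0.58 [279.2 250.1] [0.46262226 0.13395661 0.028     ]
0.56 [223.8 234.3] [0.37604521 0.2839808  0.028     ]
[279.3269723  256.37682861] [301.16345595 273.04176606]
[277.06821676 222.28249531] [300.24815618 238.89802944]
```

View pics/w5c.png

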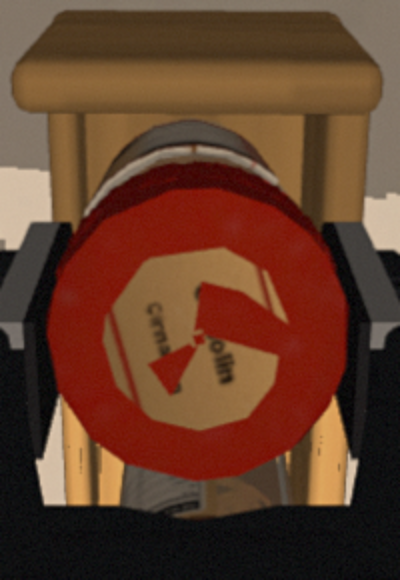

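jog_arm([
  [0.03, [0, 0, 0.002], [0, 0.045, 0]],
  [0.03, [0, 0, 0.002], [0, 0.045, 0]],
  [0.03, [0, 0, 0], [0, 0, 0]],
  [0.03, [0, 0, 0], [0, 0, 0]],
])

```text
clock: 9.93
eef_pos: [0.4637, 0.1339, 0.0934]
orientation: [[-0.008, 0.996, 0.087], [0.089, 0.087, -0.992], [-0.996, -0.0, -0.089]]
contact_force: [-0.4, 0.4, -2.0]
width: 0.516
```

```bash
python3 - <<'E'
from h import *
s=st(); ci=imaging.camera_info("wrist")
im=imaging.snapshot("wrist"); cv2.imwrite("pics/w6.png",im)
im2=imaging.snapshot("scene"); a=cv2.resize(im2[180:300,230:350],None,fx=4,fy=4,interpolation=cv2.INTER_CUBIC)
cv2.imwrite("pics/w6c.png",np.hstack([im[:480,160:480],a]))
for z in (.135,.029): print(proj("",(.4638,.1371,z),ci), (proj("scene",(.4638,.1371,z))-[230,180])*4+[320,0])
E
```

```text
t9.93 pos [0.4637 0.1339 0.0934] F [-0.4  0.4 -2. ] w0.044
R [[-0.008, 0.996, 0.087], [0.089, 0.087, -0.992], [-0.996, -0.0, -0.089]]
j [-0.468  0.479  0.223  2.111 -0.354  0.575  0.117]
[322.05765472 347.94385131] [507.74776908 161.17484187]
[320.15623802 261.80636418] [515.35086972 276.04743507]
```

View pics/w6c.png

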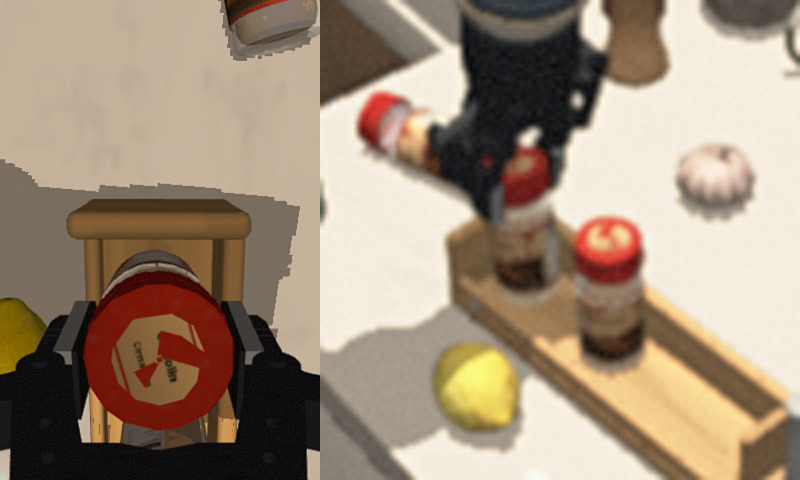

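```bash
python3 - <<'E'
from h import *
im2=imaging.snapshot("scene"); cv2.imwrite("pics/s6.png",im2)
a=cv2.resize(im2[205:275,255:325],None,fx=8,fy=8,interpolation=cv2.INTER_CUBIC)
def dl(x,y,z): return tuple(int(v) for v in ((proj("scene",(x,y,z))-[255,205]+.5)*8))
cv2.line(a,dl(.4838,.1371,.03),dl(.4838,.1371,.14),(0,255,0),1)
cv2.line(a,dl(.4933,.0483,.022),dl(.4933,.0483,.13),(0,255,0),1)
cv2.imwrite("pics/s6c.png",a)
E
```

```text
(no output)
```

View pics/s6c.png

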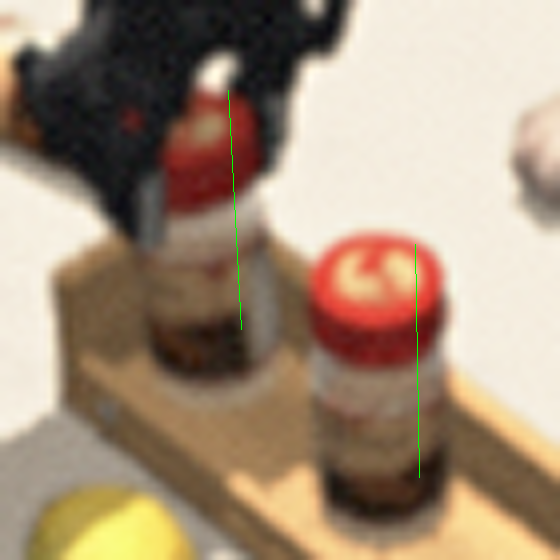

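jog_arm([
  [0.03, [0, 0, -0.0015], [0, 0, 0]],
  [0.03, [0.003, 0, 0], [0, 0, 0]],
  [0.03, [0.003, 0, 0.0003], [0, 0, 0]],
  [0.03, [0, 0, 0], [0, 0, 0]],
  [0.03, [0, 0, 0], [0, 0, 0]],
])

```text
clock: 10.5
eef_pos: [0.4632, 0.1368, 0.0873]
orientation: [[-0.009, 0.996, 0.09], [0.089, 0.09, -0.992], [-0.996, -0.001, -0.09]]
contact_force: [0.4, 0.4, -1.4]
width: 0.515
```

jog_arm([
  [0.03, [0.001, 0, 0], [0, 0, 0]],
  [0.03, [0.001, 0, 0], [0, 0, 0]],
  [0.03, [0, 0, 0], [0, 0, 0]],
])

```text
clock: 10.75
eef_pos: [0.4636, 0.1368, 0.0864]
orientation: [[-0.008, 0.996, 0.089], [0.09, 0.089, -0.992], [-0.996, 0.001, -0.09]]
contact_force: [-1.9, -1.5, 11.9]
width: 0.513
```

jog_arm([
  [0.085, [0, 0, 0], [0, 0, 0]],
  [0.085, [0, 0, 0], [0, 0, 0]],
  [0.085, [0, 0, 0], [0, 0, 0]],
  [0.085, [0, 0, 0], [0, -0.045, 0]],
  [0.085, [0, 0, 0], [0, -0.045, 0]],
  [0.085, [-0.0395, 0, 0], [0, 0, 0]],
  [0.085, [-0.0395, 0, 0], [0, 0, 0]],
  [0.085, [0, 0.0006, 0.0296], [0, 0, 0]],
  [0.085, [0, 0.0006, 0.0296], [0, 0, 0]],
  [0.085, [0, 0.0006, 0.0296], [0, 0, 0]],
  [0.085, [0, 0, 0], [0, 0, 0]],
  [0.085, [0, 0, 0], [0, 0, 0]],
])

```text
clock: 11.75
eef_pos: [0.4733, 0.0469, 0.1648]
orientation: [[0.0, 0.996, 0.086], [-0.0, 0.086, -0.996], [-1.0, 0.0, 0.0]]
contact_force: [0.1, 0.3, 1.0]
width: 0.999
```

```bash
python3 - <<'E'
from h import *
s=st(); ci=imaging.camera_info("wrist")
im=imaging.snapshot("wrist"); cv2.imwrite("pics/w7.png",im)
for p in ((.4638,.1371,.128),(.4733,.0483,.128),(.462,.158,.074)): print(proj("",p,ci))
E
```

```text
t11.75 pos [0.4733 0.0469 0.1648] F [0.1 0.3 1. ] w0.085
R [[0.0, 0.996, 0.086], [-0.0, 0.086, -0.996], [-1.0, 0.0, 0.0]]
j [-0.484  0.379  0.394  2.036 -0.206  0.764  0.121]
[315.83005371  65.81789989]
[320.00953512 272.81930915]
[316.21794172  34.90008304]
```

View pics/w7.png

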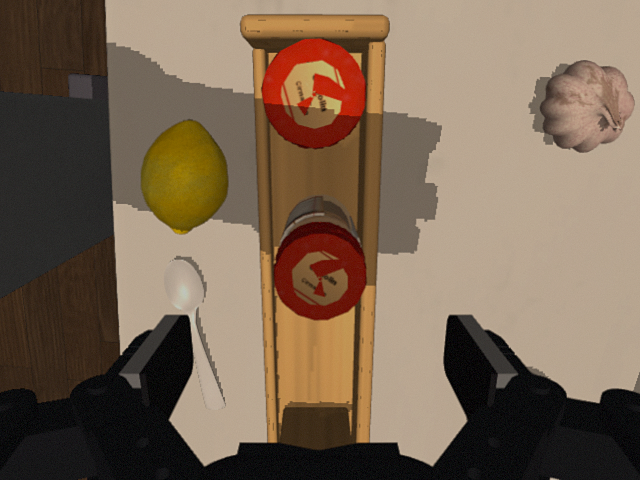

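```bash
python3 - <<'E'
from h import *
ci=imaging.camera_info("wrist"); s=st()
print("a lid",at_z("",(313.5,93),.128,ci)); print("b lid",at_z("",(320.5,272),.128,ci)); 
for r in (15,40,46,50): print("panel",r,at_z("",(316,r),.074,ci))
im=imaging.snapshot("top"); cv2.imwrite("pics/t7.png",cv2.resize(im[230:350,230:400],None,fx=4.6,fy=4.6,interpolation=cv2.INTER_CUBIC))
im=imaging.snapshot("scene"); cv2.imwrite("pics/s7.png",cv2.resize(im[190:350,230:430],None,fx=3.7,fy=3.7,interpolation=cv2.INTER_CUBIC))
im=cv2.imread("pics/w7.png"); cv2.imwrite("pics/w7c.png",cv2.resize(im[0:160,230:400],None,fx=4.6,fy=3.7,interpolation=cv2.INTER_CUBIC))
E
```

```text
t11.80 pos [0.4732 0.0484 0.1646] F [-0.   0.1 -0.1] w0.085
R [[-0.0, 0.996, 0.088], [0.0, 0.088, -0.996], [-1.0, -0.0, -0.0]]
j [-0.486  0.379  0.392  2.036 -0.206  0.764  0.12 ]
a lid [0.46345526 0.12794284 0.128     ]
b lid [0.47337045 0.05021814 0.128     ]
panel 15 [0.4607028  0.16875351 0.074     ]
panel 40 [0.46173288 0.15698599 0.074     ]
panel 46 [0.46198388 0.15411811 0.074     ]
panel 50 [0.46215206 0.1521965  0.074     ]
```

View pics/s7.png

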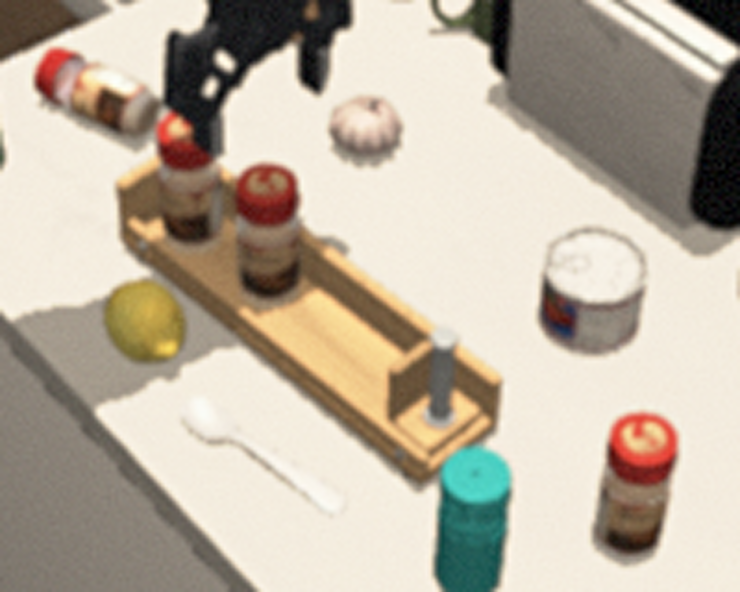

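View pics/w7c.png

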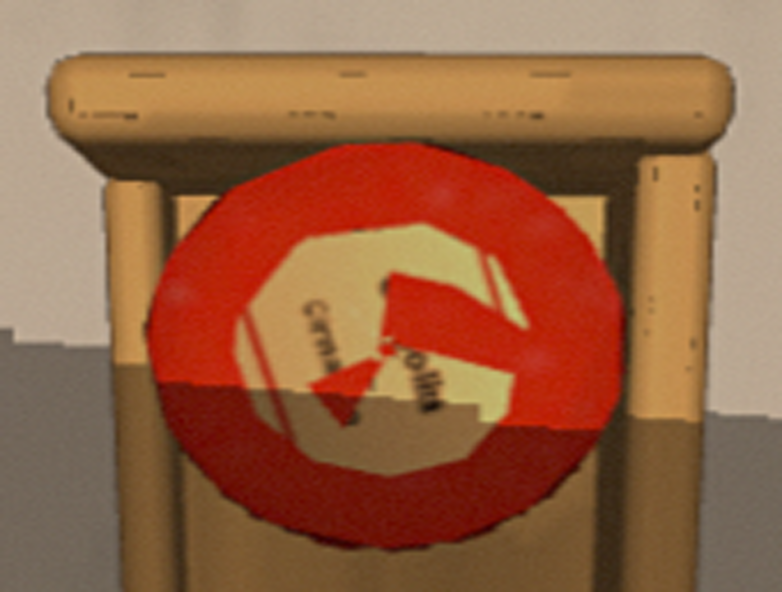

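jog_arm([
  [0.06, [0, -0.001, -0.0264], [0, 0, 0]],
  [0.06, [0, -0.001, -0.0264], [0, 0, 0]],
  [0.06, [0, -0.0007, -0.0264], [0, 0, 0]],
  [0.06, [0.025, 0, 0], [0, 0, 0]],
  [0.06, [0.025, 0, 0], [0, 0, 0]],
  [0.06, [0.0255, 0, 0], [0, 0, 0]],
  [0.06, [0, 0, 0], [0, 0, 0]],
  [0.03, [0, 0, 0], [0, 0, 0]],
  [0.03, [0, 0, 0], [0, 0, 0]],
  [0.03, [0, 0, 0], [0, 0, 0]],
  [0.03, [0, 0, 0], [0, 0, 0]],
], grip_force=25)

```text
clock: 12.82
eef_pos: [0.4641, 0.1275, 0.0903]
orientation: [[0.002, 0.996, 0.09], [0.001, 0.09, -0.996], [-1.0, 0.002, -0.001]]
contact_force: [-0.1, 0.9, -0.7]
width: 0.512
```

```bash
cat > look.py <<'E'
from h import *
import sys
n=sys.argv[1]
s=st(); ci=imaging.camera_info("wrist")
im=imaging.snapshot("wrist"); cv2.imwrite(f"pics/{n}.png",im)
# red lid blobs
hsv=cv2.cvtColor(im,cv2.COLOR_BGR2HSV); m=(((hsv[...,0]<8)|(hsv[...,0]>172))&(hsv[...,1]>170)&(hsv[...,2]>60)).astype(np.uint8)
m=cv2.morphologyEx(m,cv2.MORPH_OPEN,np.ones((3,3)))
nl,l,stt,_=cv2.connectedComponentsWithStats(m)
zt=float(sys.argv[2]) if len(sys.argv)>2 else .128
for i in range(1,nl):
    if stt[i,4]>800:
        cs,_=cv2.findContours((l==i).astype(np.uint8),cv2.RETR_EXTERNAL,cv2.CHAIN_APPROX_NONE)
        (cx,cy),r=cv2.minEnclosingCircle(max(cs,key=len)); print("red blob box",stt[i,:4],"circ",round(cx,1),round(cy,1),round(r,1),"world",np.round(at_z("",(cx,cy),zt,ci),4))
if len(sys.argv)>3:
    i2=imaging.snapshot("scene"); cv2.imwrite(f"pics/{n}s.png",i2)
    cv2.imwrite(f"pics/{n}sc.png",cv2.resize(i2[190:310,235:375],None,fx=5,fy=5,interpolation=cv2.INTER_CUBIC))
E
python3 look.py w8 .128 s
```

```text
t12.82 pos [0.4641 0.1275 0.0903] F [-0.1  0.9 -0.7] w0.044
R [[0.002, 0.996, 0.09], [0.001, 0.09, -0.996], [-1.0, 0.002, -0.001]]
j [-0.589  0.497  0.322  2.108 -0.281  0.575  0.024]
red blob box [246 278 145 154] circ 318.2 354.9 77.4 world [0.463 0.13  0.128]
```

View pics/w8.png

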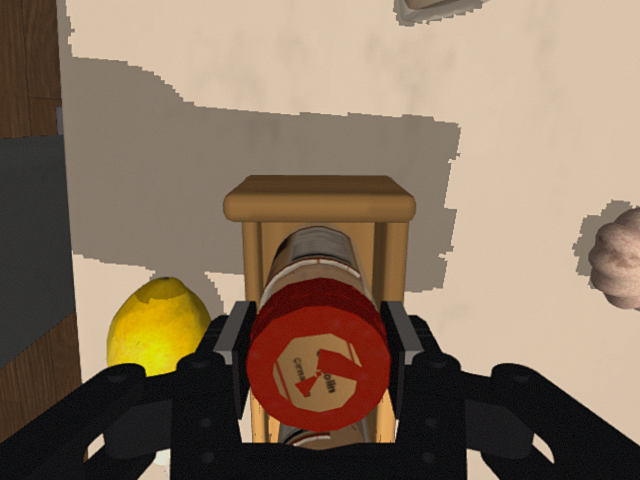

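View pics/w8sc.png

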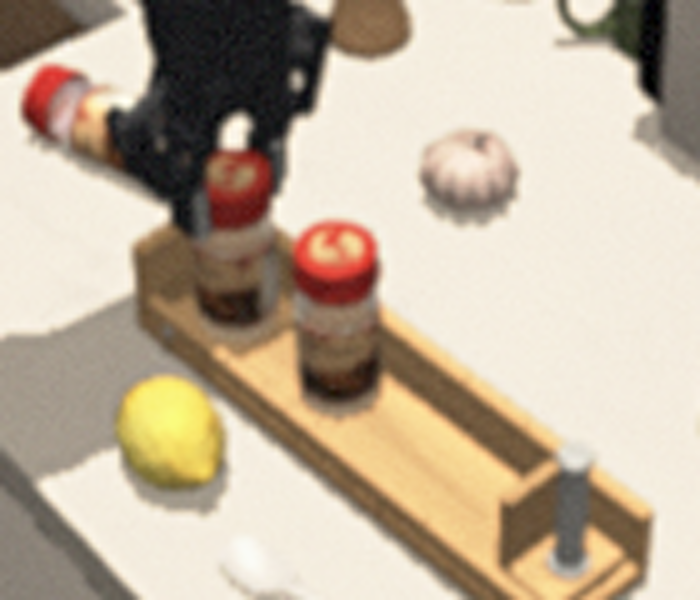

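jog_arm([
  [0.03, [-0.003, 0, 0], [0, 0, 0]],
  [0.03, [0, 0, 0], [0, 0, 0]],
  [0.03, [0, 0, -0.003], [0, 0, 0]],
  [0.03, [0, 0, -0.003], [0, 0, 0]],
  [0.03, [0, 0, -0.001], [0, 0, 0]],
  [0.03, [0, 0, 0], [0, 0, 0]],
  [0.03, [0, 0, 0], [0, 0, 0]],
])

```text
clock: 13.5
eef_pos: [0.4627, 0.1343, 0.092]
orientation: [[-0.0, 0.996, 0.09], [-0.0, 0.09, -0.996], [-1.0, -0.0, 0.0]]
contact_force: [-0.1, 0.1, -0.7]
width: 0.511
```

```bash
python3 look.py w9 .132
```

```text
t13.50 pos [0.4627 0.1343 0.092 ] F [-0.1  0.1 -0.7] w0.044
R [[-0.0, 0.996, 0.09], [-0.0, 0.09, -0.996], [-1.0, -0.0, 0.0]]
j [-0.606  0.496  0.326  2.103 -0.279  0.584  0.008]
red blob box [246 278 145 154] circ 318.0 354.9 77.4 world [0.4615 0.1382 0.132 ]
```

View pics/w9.png

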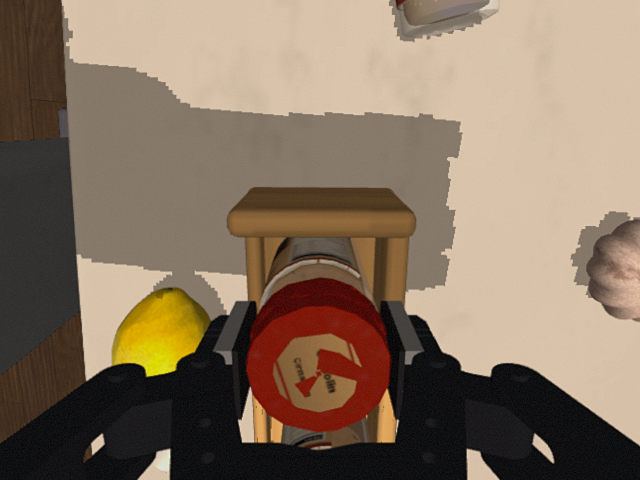

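jog_arm([
  [0.03, [0, 0, -0.001], [0, 0, 0]],
  [0.03, [0, 0, -0.001], [0, 0, 0]],
  [0.03, [0, 0, -0.001], [0, 0, 0]],
  [0.03, [0, 0, 0], [0, 0, 0]],
])

```text
clock: 13.88
eef_pos: [0.4625, 0.1373, 0.0921]
orientation: [[-0.0, 0.996, 0.09], [-0.0, 0.09, -0.996], [-1.0, -0.0, 0.0]]
contact_force: [0.4, -0.6, -0.8]
width: 0.514
```

jog_arm([
  [0.03, [0, 0, -0.001], [0, 0, 0]],
  [0.03, [0, 0, 0], [0, 0, 0]],
  [0.03, [0, 0, 0], [0, 0, 0]],
])

```text
clock: 14.13
eef_pos: [0.4624, 0.1378, 0.0922]
orientation: [[0.0, 0.996, 0.09], [-0.0, 0.09, -0.996], [-1.0, -0.0, 0.0]]
contact_force: [-0.0, -1.7, 1.1]
width: 0.514
```

```bash
python3 look.py w10 .132
```

```text
t14.13 pos [0.4624 0.1378 0.0922] F [-0.  -1.7  1.1] w0.044
R [[0.0, 0.996, 0.09], [-0.0, 0.09, -0.996], [-1.0, -0.0, 0.0]]
j [-6.140e-01  4.960e-01  3.270e-01  2.101e+00 -2.800e-01  5.850e-01
  1.000e-03]
red blob box [246 278 145 154] circ 317.8 354.9 77.4 world [0.4612 0.1417 0.132 ]
```

jog_arm([
  [0.03, [0.001, 0, 0.0003], [0, 0, 0]],
  [0.03, [0.001, 0, 0], [0, 0, 0]],
  [0.03, [0.001, 0, 0], [0, 0, 0]],
  [0.03, [0, 0, 0], [0, 0, 0]],
])

```text
clock: 14.52
eef_pos: [0.4626, 0.1377, 0.0894]
orientation: [[0.0, 0.996, 0.09], [0.0, 0.09, -0.996], [-1.0, 0.0, -0.0]]
contact_force: [-1.0, -1.9, 5.1]
width: 0.509
```

jog_arm([
  [0.06, [0, 0, 0], [0, 0, 0]],
  [0.06, [0, 0, 0], [0, 0, 0]],
  [0.06, [0, 0, 0], [0, 0, 0]],
  [0.06, [-0.038, 0, 0], [0, 0, 0]],
  [0.06, [-0.038, 0, 0], [0, 0, 0]],
  [0.06, [0, 0.001, 0.0299], [0, 0, 0]],
  [0.06, [0, 0.001, 0.0299], [0, 0, 0]],
  [0.06, [0, 0.001, 0.0299], [0, 0, 0]],
  [0.06, [0, 0, 0], [0, 0, 0]],
  [0.06, [0, 0, 0], [0, 0, 0]],
])

```text
clock: 15.35
eef_pos: [0.4736, 0.0473, 0.1653]
orientation: [[0.0, 0.996, 0.087], [-0.0, 0.087, -0.996], [-1.0, 0.0, 0.0]]
contact_force: [1.0, 0.3, -0.5]
width: 0.7
```

```bash
python3 look.py w11 .128
```

```text
t15.35 pos [0.4736 0.0473 0.1653] F [ 1.   0.3 -0.5] w0.060
R [[0.0, 0.996, 0.087], [-0.0, 0.087, -0.996], [-1.0, 0.0, 0.0]]
j [-0.491  0.379  0.403  2.035 -0.211  0.766  0.126]
red blob box [257  19 105 111] circ 311.3 73.7 56.0 world [0.4625 0.1344 0.128 ]
red blob box [273 223  92  97] circ 319.5 270.8 48.7 world [0.4733 0.0495 0.128 ]
```

View pics/w11.png

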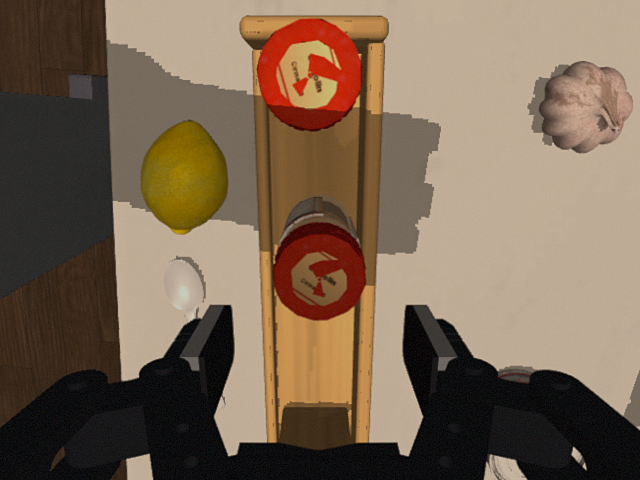

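jog_arm([
  [0.06, [0.025, 0, 0], [0, 0, 0]],
  [0.06, [0.025, 0, 0], [0, 0, 0]],
  [0.06, [0.0255, 0, 0], [0, 0, 0]],
  [0.06, [0, 0, 0], [0, 0, 0]],
  [0.03, [0, 0, 0], [0, 0, 0]],
  [0.03, [0, 0, 0], [0, 0, 0]],
  [0.03, [0, 0, 0], [0, 0, 0]],
  [0.03, [0, 0, 0], [0, 0, 0]],
  [0.03, [-0.004, 0, 0], [0, 0, 0]],
  [0.03, [0, 0, 0], [0, 0, 0]],
])

```text
clock: 16.23
eef_pos: [0.474, 0.0489, 0.0948]
orientation: [[0.002, 0.996, 0.09], [0.0, 0.09, -0.996], [-1.0, 0.002, -0.0]]
contact_force: [0.5, -0.2, -1.4]
width: 0.51
```

```bash
python3 look.py w12 .132
```

```text
t16.23 pos [0.474  0.0489 0.0948] F [ 0.5 -0.2 -1.4] w0.044
R [[0.002, 0.996, 0.09], [0.0, 0.09, -0.996], [-1.0, 0.002, -0.0]]
j [-0.437  0.486  0.339  2.115 -0.287  0.582  0.196]
red blob box [219   0 169 142] circ 302.8 53.5 88.4 world [0.4618 0.1334 0.132 ]
red blob box [247 281 143 152] circ 318.2 357.4 77.0 world [0.473  0.0503 0.132 ]
```

View pics/w12.png

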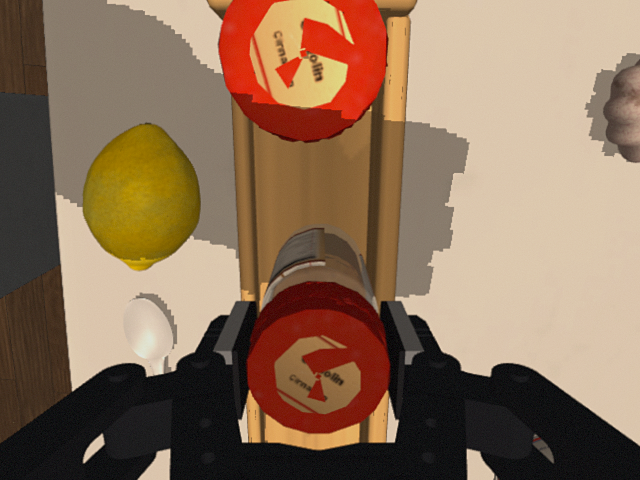

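jog_arm([
  [0.03, [0, 0, -0.012], [0, 0, 0]],
  [0.03, [0, -0.001, -0.012], [0, 0, 0]],
  [0.03, [0, -0.001, -0.01], [0, 0, 0]],
  [0.03, [0, 0, 0], [0, 0, 0]],
  [0.03, [0, 0, 0], [0, 0, 0]],
])

```text
clock: 16.7
eef_pos: [0.4684, 0.0828, 0.0937]
orientation: [[0.0, 0.996, 0.091], [-0.0, 0.091, -0.996], [-1.0, 0.0, 0.0]]
contact_force: [-0.4, -0.6, -0.7]
width: 0.511
```

```bash
python3 look.py w13 .132
```

```text
t16.70 pos [0.4684 0.0828 0.0937] F [-0.4 -0.6 -0.7] w0.044
R [[0.0, 0.996, 0.091], [-0.0, 0.091, -0.996], [-1.0, 0.0, 0.0]]
j [-0.513  0.488  0.344  2.117 -0.293  0.581  0.131]
red blob box [235 104 158 159] circ 313.5 183.0 80.2 world [0.4615 0.136  0.132 ]
red blob box [247 281 143 152] circ 318.5 357.1 76.8 world [0.4675 0.085  0.132 ]
```

View pics/w13.png

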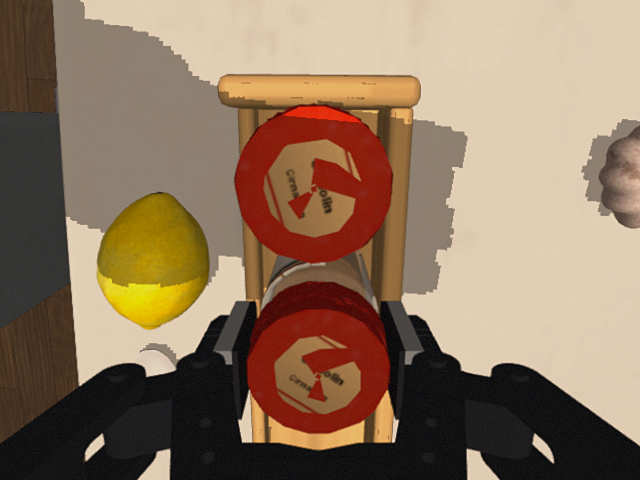

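jog_arm([
  [0.03, [0, 0, -0.003], [0, 0, 0]],
  [0.03, [0, 0, -0.003], [0, 0, 0]],
  [0.03, [0, 0, 0], [0, 0, 0]],
  [0.03, [0, 0, 0], [0, 0, 0]],
])

```text
clock: 17.08
eef_pos: [0.4679, 0.0884, 0.0936]
orientation: [[-0.0, 0.996, 0.09], [-0.0, 0.09, -0.996], [-1.0, -0.0, 0.0]]
contact_force: [-1.5, 0.2, -0.5]
width: 0.513
```

```bash
python3 look.py w14 .132; python3 -c "
import cv2;im=cv2.imread('pics/w14.png');cv2.imwrite('pics/w14c.png',cv2.resize(im[130:400,220:420],None,fx=2,fy=2))"
```

```text
t17.08 pos [0.4679 0.0884 0.0936] F [-1.5  0.2 -0.5] w0.044
R [[-0.0, 0.996, 0.09], [-0.0, 0.09, -0.996], [-1.0, -0.0, 0.0]]
j [-0.525  0.489  0.345  2.115 -0.294  0.582  0.119]
red blob box [235 123 156 310] circ 317.4 277.7 154.8 world [0.4645 0.1155 0.132 ]
```

View pics/w14c.png

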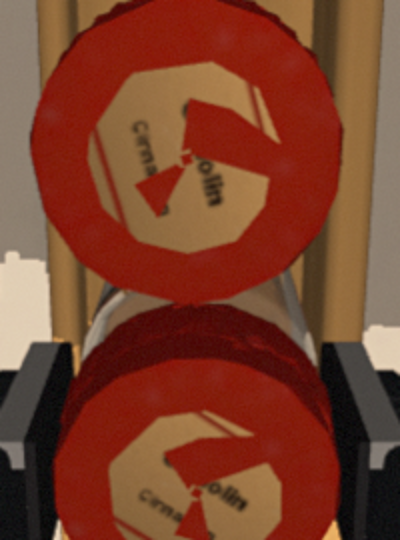

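```bash
python3 - <<'E'
from h import *
ci=imaging.camera_info("wrist")
print(at_z("",(315,282),.128,ci),at_z("",(318,309),.132,ci),at_z("",(318,432),.132,ci),at_z("",(313,123),.128,ci))
E
```

```text
[0.46403907 0.11248589 0.128     ] [0.46549715 0.10592997 0.132     ] [0.46926953 0.0640184  0.132     ] [0.4596329  0.15656115 0.128     ]
```

jog_arm([
  [0.03, [0, 0, -0.001], [0, 0, 0]],
  [0.03, [0, 0, -0.001], [0, 0, 0]],
  [0.03, [0, 0, 0], [0, 0, 0]],
  [0.03, [0, 0, 0], [0, 0, 0]],
])

```text
clock: 17.47
eef_pos: [0.4677, 0.0905, 0.0937]
orientation: [[0.0, 0.996, 0.09], [-0.0, 0.09, -0.996], [-1.0, 0.0, 0.0]]
contact_force: [0.2, -0.1, -1.1]
width: 0.512
```

```bash
python3 look.py w15 .132; python3 -c "
import cv2;im=cv2.imread('pics/w15.png');cv2.imwrite('pics/w15c.png',cv2.resize(im[130:400,220:420],None,fx=2,fy=2))"
```

```text
t17.47 pos [0.4677 0.0905 0.0937] F [ 0.2 -0.1 -1.1] w0.044
R [[0.0, 0.996, 0.09], [-0.0, 0.09, -0.996], [-1.0, 0.0, 0.0]]
j [-0.53   0.489  0.346  2.115 -0.294  0.582  0.115]
red blob box [236 131 155 302] circ 314.5 281.5 151.3 world [0.4636 0.1163 0.132 ]
```

View pics/w15c.png

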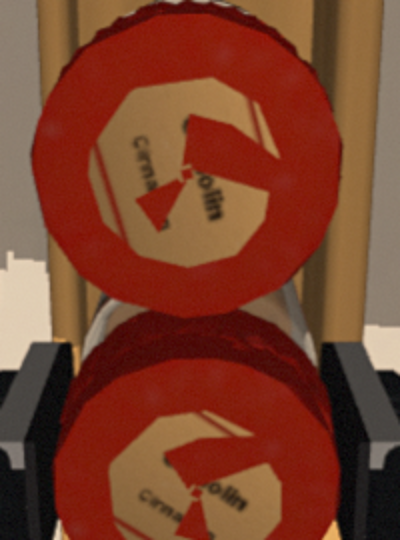

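jog_arm([
  [0.03, [0, 0, -0.001], [0, 0, 0]],
  [0.03, [0, 0, -0.001], [0, 0, 0]],
  [0.03, [0, 0, 0], [0, 0, 0]],
  [0.03, [0, 0, 0], [0, 0, 0]],
])

```text
clock: 17.85
eef_pos: [0.4675, 0.0925, 0.0936]
orientation: [[-0.0, 0.996, 0.09], [-0.0, 0.09, -0.996], [-1.0, -0.0, 0.0]]
contact_force: [0.3, 0.0, -1.8]
width: 0.512
```

```bash
python3 look.py w16 .132; python3 -c "
import cv2;im=cv2.imread('pics/w16.png');cv2.imwrite('pics/w16c.png',cv2.resize(im[60:400,220:420],None,fx=1.7,fy=1.7))"
```

```text
t17.85 pos [0.4675 0.0925 0.0936] F [ 0.3  0.  -1.8] w0.044
R [[-0.0, 0.996, 0.09], [-0.0, 0.09, -0.996], [-1.0, -0.0, 0.0]]
j [-0.534  0.49   0.346  2.114 -0.294  0.582  0.112]
red blob box [236 137 155 296] circ 318.5 284.7 147.8 world [0.4646 0.1176 0.132 ]
```

View pics/w16c.png

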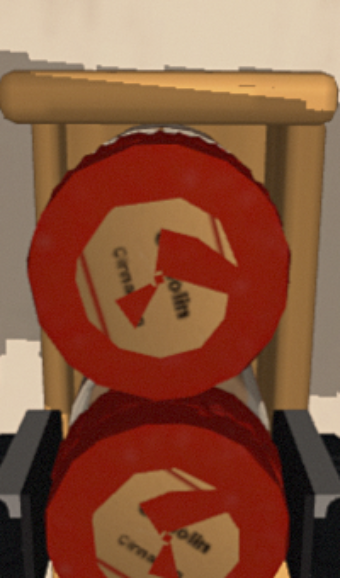

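jog_arm([
  [0.03, [0, 0, -0.001], [0, 0, 0]],
  [0.03, [0, 0, -0.001], [0, 0, 0]],
  [0.03, [0, 0, 0], [0, 0, 0]],
  [0.03, [0, 0, 0], [0, 0, 0]],
])

```text
clock: 18.23
eef_pos: [0.4674, 0.0944, 0.0936]
orientation: [[0.0, 0.996, 0.09], [-0.0, 0.09, -0.996], [-1.0, 0.0, 0.0]]
contact_force: [-0.3, 0.1, -1.6]
width: 0.512
```

```bash
python3 look.py w17 .132; python3 -c "
import cv2;im=cv2.imread('pics/w17.png');cv2.imwrite('pics/w17c.png',cv2.resize(im[60:400,220:420],None,fx=1.7,fy=1.7))"
```

```text
t18.23 pos [0.4674 0.0944 0.0936] F [-0.3  0.1 -1.6] w0.044
R [[0.0, 0.996, 0.09], [-0.0, 0.09, -0.996], [-1.0, 0.0, 0.0]]
j [-0.539  0.49   0.347  2.114 -0.294  0.583  0.108]
red blob box [237 142 154 292] circ 315.4 287.6 145.6 world [0.4636 0.1184 0.132 ]
```

View pics/w17c.png

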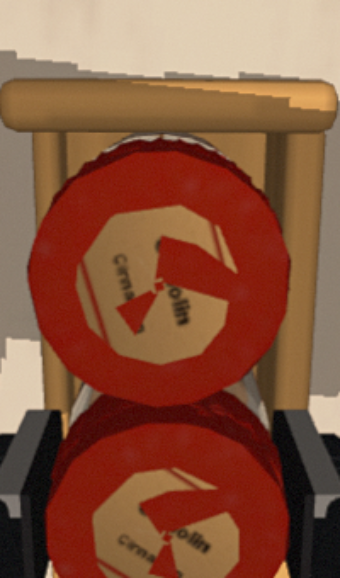

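jog_arm([
  [0.03, [0.001, 0, 0.0007], [0, 0, 0]],
  [0.03, [0.001, 0, 0], [0, 0, 0]],
  [0.03, [0.001, 0, 0], [0, 0, 0]],
  [0.03, [0.0005, 0, 0], [0, 0, 0]],
  [0.03, [0, 0, 0], [0, 0, 0]],
])

```text
clock: 18.7
eef_pos: [0.4673, 0.0938, 0.09]
orientation: [[-0.0, 0.996, 0.09], [-0.0, 0.09, -0.996], [-1.0, -0.0, 0.0]]
contact_force: [-0.0, 0.6, -1.3]
width: 0.507
```

jog_arm([
  [0.03, [0.001, 0, 0], [0, 0, 0]],
  [0.03, [0.001, 0, 0], [0, 0, 0]],
  [0.03, [0, 0, 0], [0, 0, 0]],
])

```text
clock: 18.95
eef_pos: [0.4681, 0.0938, 0.0895]
orientation: [[0.002, 0.996, 0.089], [0.001, 0.089, -0.996], [-1.0, 0.002, -0.001]]
contact_force: [-4.0, -0.4, 21.4]
width: 0.514
```

jog_arm([
  [0.03, [-0.001, 0, 0], [0, 0, 0]],
  [0.06, [0, 0, 0], [0, 0, 0]],
  [0.06, [0, 0, 0], [0, 0, 0]],
  [0.06, [0, 0, 0], [0, 0, 0]],
  [0.06, [-0.038, 0, 0], [0, 0, 0]],
  [0.06, [-0.038, 0, 0], [0, 0, 0]],
  [0.06, [-0.024, 0, 0], [0, 0, 0]],
  [0.085, [0, 0.0031, 0.0361], [0, 0, 0]],
  [0.085, [0, 0.0031, 0.0361], [0, 0, 0]],
  [0.085, [0, 0.0031, 0.0361], [0, 0, 0]],
  [0.085, [0, 0.0031, 0.0361], [0, 0, 0]],
  [0.085, [0, 0.0031, 0.0361], [0, 0, 0]],
  [0.085, [0, 0.0031, 0.0361], [0, 0, 0]],
  [0.085, [0, 0.0031, 0.0361], [0, 0, 0]],
  [0.085, [0, 0.0031, 0.0361], [0, 0, 0]],
  [0.085, [0, 0.0031, 0.0361], [0, 0, 0]],
  [0.085, [0, 0.0031, 0.03], [0, 0, 0]],
  [0.085, [0, 0, 0], [0, 0, 0]],
  [0.085, [0, 0, 0], [0, 0, 0]],
])

```text
clock: 20.53
eef_pos: [0.5296, -0.2589, 0.1886]
orientation: [[-0.001, 0.996, 0.086], [-0.001, 0.086, -0.996], [-1.0, -0.001, 0.0]]
contact_force: [-0.3, 2.0, -0.0]
width: 0.992
```

```bash
python3 look.py w18 .106 s
```

```text
t20.53 pos [ 0.5296 -0.2589  0.1886] F [-0.3  2.  -0. ] w0.085
R [[-0.001, 0.996, 0.086], [-0.001, 0.086, -0.996], [-1.0, -0.001, 0.0]]
j [ 0.093  0.516  0.441  1.729 -0.259  0.955  0.721]
red blob box [286 221  75  72] circ 323.0 254.5 38.3 world [ 0.532  -0.2631  0.106 ]
```

View pics/w18.png

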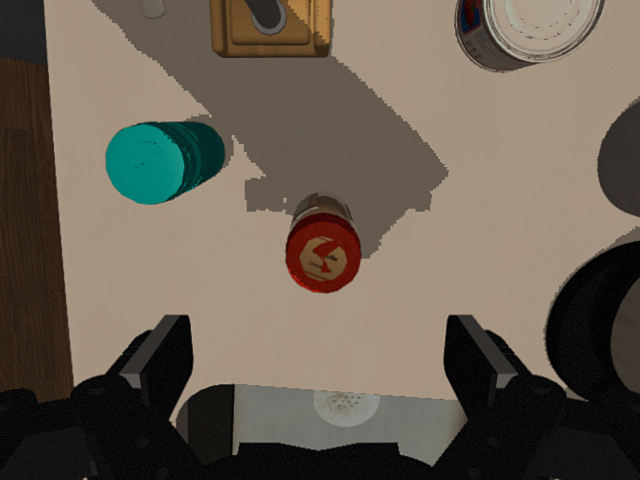

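View pics/w18sc.png

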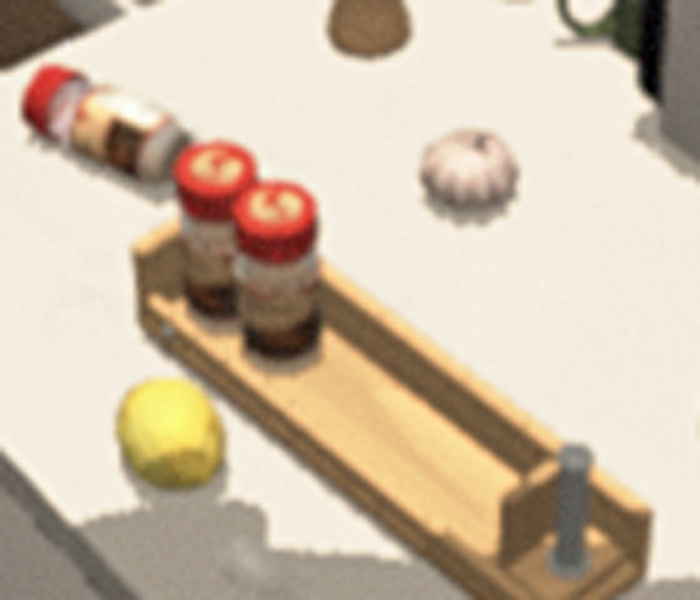

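jog_arm([
  [0.06, [0.0, 0.0018, 0.0055], [0, 0, 0]],
  [0.06, [0.03, 0, 0], [0, 0, 0]],
  [0.06, [0.03, 0, 0], [0, 0, 0]],
  [0.06, [0.03, 0, 0], [0, 0, 0]],
  [0.06, [0.0295, 0, 0], [0, 0, 0]],
  [0.06, [0, 0, 0], [0, 0, 0]],
  [0.03, [0, 0, 0], [0, 0, 0]],
  [0.03, [0, 0, 0], [0, 0, 0]],
  [0.03, [0, 0, 0], [0, 0, 0]],
  [0.03, [0, 0, 0], [0, 0, 0]],
  [0.03, [0, 0, 0], [0, 0, 0]],
], grip_force=30)

```text
clock: 21.55
eef_pos: [0.5331, -0.2624, 0.071]
orientation: [[0.002, 0.996, 0.09], [-0.001, 0.09, -0.996], [-1.0, 0.002, 0.001]]
contact_force: [-0.4, 0.4, -0.5]
width: 0.514
```

jog_arm([
  [0.03, [-0.004, 0, 0], [0, 0, 0]],
  [0.03, [-0.03, 0, 0], [0, 0, 0]],
  [0.03, [-0.035, 0, 0], [0, 0, 0]],
  [0.03, [-0.035, 0, 0], [0, 0, 0]],
  [0.03, [-0.02, 0, 0], [0, 0, 0]],
  [0.03, [0, 0, 0], [0, 0, 0]],
])

```text
clock: 22.05
eef_pos: [0.5344, -0.2638, 0.1991]
orientation: [[0.008, 0.996, 0.089], [-0.003, 0.089, -0.996], [-1.0, 0.007, 0.004]]
contact_force: [0.4, -0.5, -1.8]
width: 0.51
```

```bash
python3 look.py w19 .23
```

```text
t22.05 pos [ 0.5344 -0.2638  0.1991] F [ 0.4 -0.5 -1.8] w0.044
R [[0.008, 0.996, 0.089], [-0.003, 0.089, -0.996], [-1.0, 0.007, 0.004]]
j [ 0.095  0.511  0.447  1.707 -0.259  0.975  0.726]
red blob box [248 281 141 146] circ 318.1 352.3 74.7 world [ 0.5334 -0.2643  0.23  ]
```

View pics/w19.png

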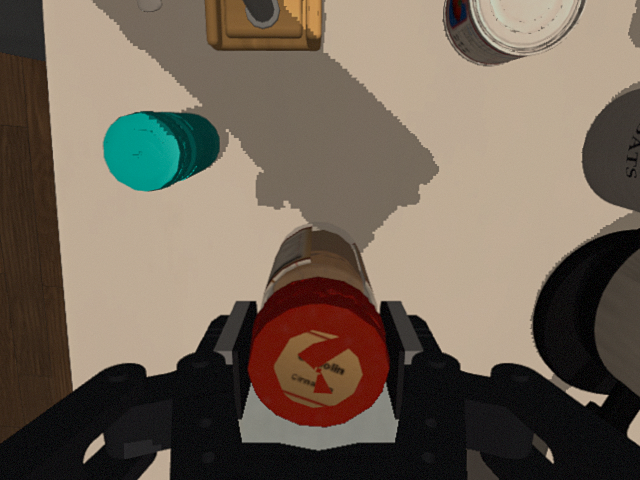

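jog_arm([
  [0.03, [0, -0.0038, -0.0344], [0, 0, 0]],
  [0.03, [0, -0.0038, -0.0344], [0, 0, 0]],
  [0.03, [0, -0.0038, -0.0344], [0, 0, 0]],
  [0.03, [0, -0.0038, -0.0344], [0, 0, 0]],
  [0.03, [0, -0.0038, -0.0344], [0, 0, 0]],
  [0.03, [0, -0.0038, -0.0344], [0, 0, 0]],
  [0.03, [0, -0.0038, -0.0344], [0, 0, 0]],
  [0.03, [0, -0.0038, -0.0344], [0, 0, 0]],
  [0.03, [0, -0.0038, -0.0344], [0, 0, 0]],
  [0.03, [0, 0, 0], [0, 0, 0]],
  [0.03, [0, 0, 0], [0, 0, 0]],
])

```text
clock: 23.02
eef_pos: [0.4696, 0.0451, 0.1928]
orientation: [[-0.002, 0.996, 0.095], [0.0, 0.095, -0.996], [-1.0, -0.002, -0.0]]
contact_force: [-0.3, -0.7, -1.7]
width: 0.507
```

```bash
python3 look.py w20 .128
```

```text
t23.02 pos [0.4696 0.0451 0.1928] F [-0.3 -0.7 -1.7] w0.043
R [[-0.002, 0.996, 0.095], [0.0, 0.095, -0.996], [-1.0, -0.002, -0.0]]
j [-0.529  0.341  0.452  2.007 -0.198  0.838  0.128]
red blob box [276  28  91 187] circ 322.0 120.9 93.5 world [0.4641 0.1137 0.128 ]
red blob box [248 277 142 151] circ 318.6 352.4 75.5 world [ 0.4743 -0.0112  0.128 ]
```

View pics/w20.png

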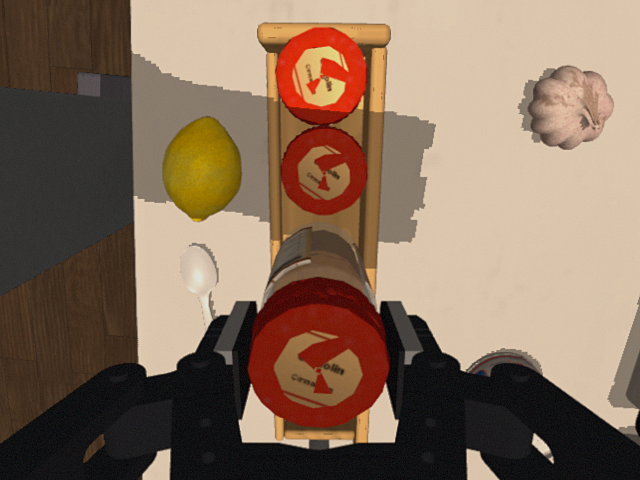

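```bash
python3 - <<'E'
from h import *
ci=imaging.camera_info("wrist"); st()
print(at_z("",(322,75),.128,ci),at_z("",(324,171),.128,ci))
E
```

```text
t23.07 pos [0.47   0.0433 0.1931] F [-0.3 -1.4 -1.1] w0.044
R [[-0.001, 0.996, 0.092], [-0.001, 0.092, -0.996], [-1.0, -0.001, 0.0]]
j [-0.527  0.341  0.453  2.006 -0.198  0.838  0.129]
[0.46280766 0.13275769 0.128     ] [0.46801995 0.08812652 0.128     ]
```

jog_arm([
  [0.03, [0.025, 0.0015, 0.001], [0, 0, 0]],
  [0.03, [0.03, 0, 0], [0, 0, 0]],
  [0.03, [0.03, 0, 0], [0, 0, 0]],
  [0.03, [0.0135, 0, 0], [0, 0, 0]],
  [0.03, [0, 0, 0], [0, 0, 0]],
  [0.03, [0, 0, 0], [0, 0, 0]],
])

```text
clock: 23.57
eef_pos: [0.4718, 0.0403, 0.0945]
orientation: [[-0.002, 0.996, 0.087], [-0.001, 0.087, -0.996], [-1.0, -0.002, 0.001]]
contact_force: [-0.3, -0.9, -1.9]
width: 0.509
```

```bash
python3 look.py w21 .132; python3 -c "
import cv2;im=cv2.imread('pics/w21.png');cv2.imwrite('pics/w21c.png',cv2.resize(im[60:440,180:460],None,fx=1.5,fy=1.5))"
```

```text
t23.57 pos [0.4718 0.0403 0.0945] F [-0.3 -0.9 -1.9] w0.043
R [[-0.002, 0.996, 0.087], [-0.001, 0.087, -0.996], [-1.0, -0.002, 0.001]]
j [-0.44   0.489  0.367  2.12  -0.308  0.585  0.234]
red blob box [226   0 173 272] circ 313.0 122.4 149.0 world [0.4638 0.1087 0.132 ]
red blob box [247 279 143 151] circ 318.4 354.8 76.3 world [0.471  0.0428 0.132 ]
```

View pics/w21c.png

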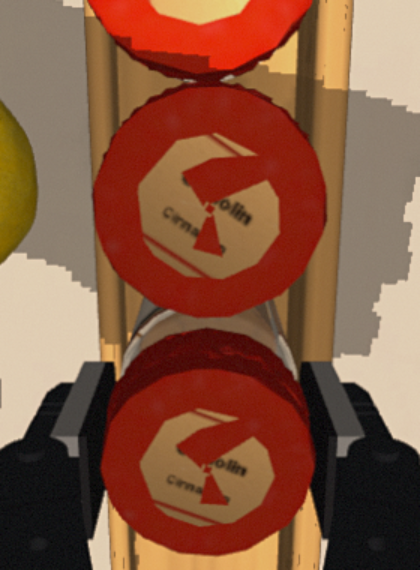

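jog_arm([
  [0.03, [0, 0, -0.002], [0, 0, 0]],
  [0.03, [0, 0, -0.002], [0, 0, 0]],
  [0.03, [0, 0, -0.0013], [0, 0, 0]],
  [0.03, [0, 0, 0], [0, 0, 0]],
  [0.03, [0, 0, 0], [0, 0, 0]],
])

```text
clock: 24.03
eef_pos: [0.4718, 0.0477, 0.0955]
orientation: [[0.001, 0.996, 0.091], [0.0, 0.091, -0.996], [-1.0, 0.001, -0.0]]
contact_force: [0.1, 0.1, -1.0]
width: 0.509
```

```bash
python3 look.py w22 .132; python3 -c "
import cv2;im=cv2.imread('pics/w22.png');cv2.imwrite('pics/w22c.png',cv2.resize(im[60:440,180:460],None,fx=1.5,fy=1.5))"
```

```text
t24.03 pos [0.4718 0.0477 0.0955] F [ 0.1  0.1 -1. ] w0.043
R [[0.001, 0.996, 0.091], [0.0, 0.091, -0.996], [-1.0, 0.001, -0.0]]
j [-0.455  0.487  0.367  2.119 -0.309  0.585  0.223]
red blob box [228   0 168 430] circ 311.5 208.9 220.8 world [0.465  0.0936 0.132 ]
```

View pics/w22c.png

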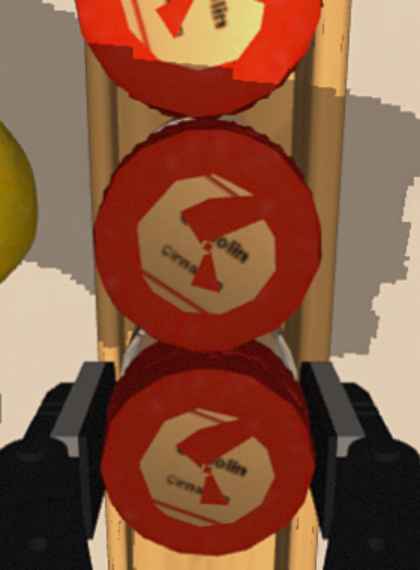

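jog_arm([
  [0.03, [0.001, 0, 0], [0, 0, 0]],
  [0.03, [0.001, 0, 0], [0, 0, 0]],
  [0.03, [0.001, 0, 0], [0, 0, 0]],
  [0.03, [0, 0, 0], [0, 0, 0]],
  [0.03, [0, 0, 0], [0, 0, 0]],
])

```text
clock: 24.5
eef_pos: [0.4716, 0.0474, 0.092]
orientation: [[-0.0, 0.996, 0.09], [-0.0, 0.09, -0.996], [-1.0, -0.0, 0.0]]
contact_force: [-1.6, -0.2, -1.3]
width: 0.513
```

jog_arm([
  [0.03, [0.001, 0, 0], [0, 0, 0]],
  [0.03, [0.0005, 0, 0], [0, 0, 0]],
  [0.03, [0, 0, 0], [0, 0, 0]],
])

```text
clock: 24.75
eef_pos: [0.4719, 0.0471, 0.091]
orientation: [[0.001, 0.996, 0.089], [0.0, 0.089, -0.996], [-1.0, 0.001, 0.0]]
contact_force: [-1.7, -0.7, 4.3]
width: 0.511
```

jog_arm([
  [0.06, [0, 0, 0], [0, 0, 0]],
  [0.06, [0, 0, 0], [0, 0, 0]],
  [0.06, [0, 0, 0], [0, 0, 0]],
  [0.06, [-0.036, 0, 0], [0, 0, 0]],
  [0.06, [-0.036, 0, 0], [0, 0, 0]],
  [0.06, [-0.036, 0, 0], [0, 0, 0]],
  [0.06, [0, 0.006, -0.03], [0, 0, 0]],
  [0.06, [0, 0.007, -0.03], [0, 0, 0]],
  [0.06, [0, 0.007, -0.03], [0, 0, 0]],
  [0.06, [0, 0.007, -0.03], [0, 0, 0]],
  [0.06, [0, 0.007, -0.03], [0, 0, 0]],
  [0.06, [0, 0.007, -0.03], [0, 0, 0]],
  [0.06, [0, 0, 0], [0, 0, 0]],
  [0.06, [0, 0, 0], [0, 0, 0]],
])

```text
clock: 25.92
eef_pos: [0.496, 0.2322, 0.1981]
orientation: [[-0.001, 0.996, 0.093], [-0.0, 0.093, -0.996], [-1.0, -0.001, 0.0]]
contact_force: [0.4, -0.5, 0.2]
width: 0.704
```

```bash
python3 look.py w23 .021 s
```

```text
t25.92 pos [0.496  0.2322 0.1981] F [ 0.4 -0.5  0.2] w0.060
R [[-0.001, 0.996, 0.093], [-0.0, 0.093, -0.996], [-1.0, -0.001, 0.0]]
j [-0.816  0.443  0.43   1.822 -0.226  0.926 -0.192]
red blob box [286  36  65  44] circ 318.0 59.0 33.6 world [0.4848 0.3425 0.021 ]
red blob box [215 356  76 100] circ 251.0 407.7 52.6 world [0.452  0.0492 0.021 ]
```

View pics/w23.png

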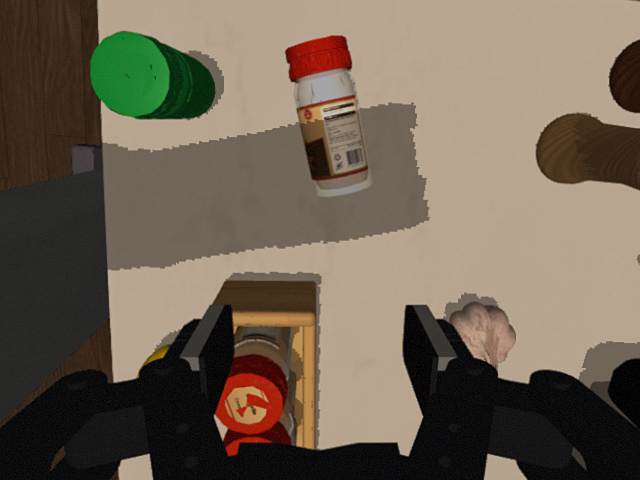

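View pics/w23sc.png

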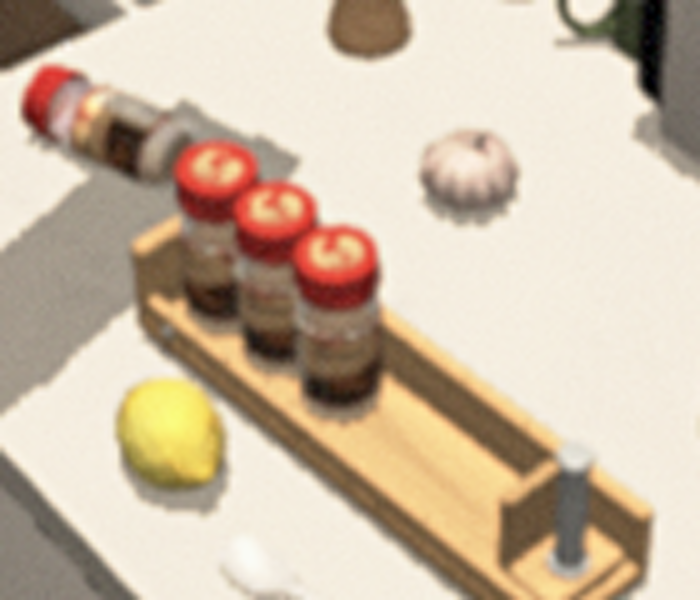

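```bash
python3 - <<'E'
from h import *
ci=imaging.camera_info("wrist"); st(); print("cam",ci["origin"])
for z in (.01,.021,.035): print(z,at_z("",(318,41),z,ci)[:2],at_z("",(346,192),z,ci)[:2])
# silhouette edges for axis: body left/right at two rows
for r,l,rr in ((100,296,355),(180,316,371),(60,287,352)): print(r,at_z("",(l,r),.021,ci)[:2],at_z("",(rr,r),.021,ci)[:2])
imaging.snapshot("wrist")
for m in mark_of("jar_d_mid","wrist")+mark_of("jar_d","wrist"): print(round(m["score"],2),np.round(np.array(m["location"])*[640,480],1),at_z("",np.array(m["location"])*[640,480],.021,ci)[:2])
for m in mark_of("jar_d","top"): pass
E
```

```text
t26.02 pos [0.4962 0.2294 0.1984] F [-0.2 -0.   1.1] w0.060
R [[-0.0, 0.996, 0.089], [-0.001, 0.089, -0.996], [-1.0, -0.001, 0.001]]
j [-0.813  0.441  0.433  1.823 -0.225  0.926 -0.191]
cam [0.48913409 0.29882974 0.3492897 ]
0.01 [0.48430525 0.35316454] [0.51624133 0.24520542]
0.021 [0.48446181 0.35140297] [0.51536249 0.24694396]
0.035 [0.48466106 0.34916097] [0.51424398 0.24915664]
100 [0.47210482 0.3105547 ] [0.51471132 0.31438371]
180 [0.4916491  0.25404598] [0.5333363  0.25779932]
60 [0.46368492 0.33702865] [0.50958025 0.3411422 ]
0.68 [329.6 112.6] [0.49721275 0.30396964]
0.24 [272.4 320.5] [0.46558306 0.13382008]
0.96 [184.7  82.6] [0.39135445 0.31561465]
0.69 [342.2 185.3] [0.51192746 0.25182124]
0.57 [273.  318.9] [0.46603114 0.13532469]
```

jog_arm([
  [0.07, [0.0167, 0.003, -0.0254], [-0.097, 0, 0]],
  [0.07, [0.0167, 0.003, -0.0254], [-0.097, 0, 0]],
  [0.07, [0.0167, 0.0, -0.0254], [0, 0, 0]],
  [0.07, [0, 0, 0], [0, -0.112, 0]],
  [0.07, [0, 0, 0], [0, -0.112, 0]],
  [0.07, [0, 0, 0], [0, -0.112, 0]],
  [0.07, [0, 0, 0], [0, -0.112, 0]],
  [0.07, [0, 0, 0], [0, -0.112, 0]],
  [0.07, [0, 0, 0], [0, -0.112, 0]],
  [0.07, [0, 0, 0], [0, -0.113, 0]],
  [0.07, [0, 0, 0], [0, 0, 0]],
  [0.07, [0, 0, 0], [0, 0, 0]],
])

```text
clock: 27.22
eef_pos: [0.4875, 0.3064, 0.1469]
orientation: [[0.198, 0.959, 0.201], [-0.679, 0.282, -0.678], [-0.707, -0.002, 0.707]]
contact_force: [-0.7, 0.1, 0.9]
width: 0.821
```

```bash
python3 look.py w24 .021 s; python3 -c "
import cv2;im=cv2.imread('pics/w24s.png');cv2.imwrite('pics/w24b.png',cv2.resize(im[60:300,150:400],None,fx=2.4,fy=2.4))"
```

```text
t27.22 pos [0.4875 0.3064 0.1469] F [-0.7  0.1  0.9] w0.070
R [[0.198, 0.959, 0.201], [-0.679, 0.282, -0.678], [-0.707, -0.002, 0.707]]
j [-1.345  0.89   0.657  1.582  0.187  1.215 -0.599]
red blob box [289   0  99  73] circ 337.5 23.7 54.0 world [0.4855 0.3404 0.021 ]
red blob box [211 326  41  63] circ 230.5 356.5 33.0 world [ 0.5054 -0.2805  0.021 ]
```

View pics/w24.png

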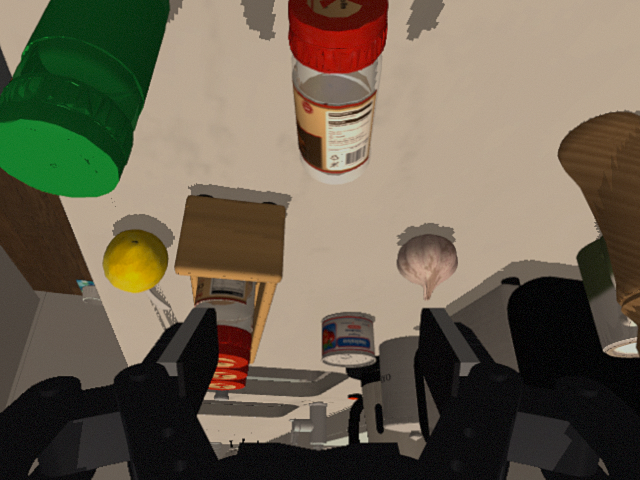

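View pics/w24b.png

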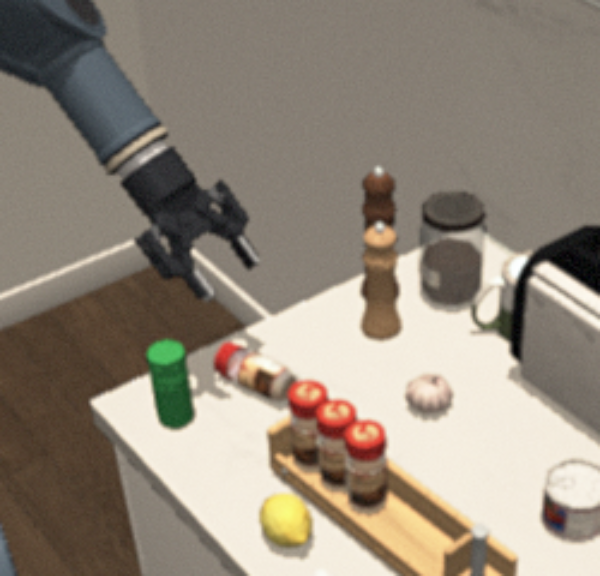

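jog_arm([
  [0.07, [0.0145, 0.0025, -0.0138], [0, 0, 0]],
  [0.07, [0.0145, 0.0025, -0.0138], [0, 0, 0]],
  [0.07, [0.0145, 0.0025, -0.0138], [0, 0, 0]],
  [0.07, [0.0145, 0.0025, -0.0138], [0, 0, 0]],
  [0.07, [0, 0, 0], [0, 0, 0]],
  [0.07, [0, 0, 0], [0, 0, 0]],
])

```text
clock: 27.82
eef_pos: [0.4993, 0.3051, 0.0701]
orientation: [[0.196, 0.961, 0.196], [-0.678, 0.277, -0.681], [-0.709, 0.001, 0.706]]
contact_force: [-0.6, -0.0, -0.3]
width: 0.824
```

```bash
python3 look.py w25 .021 s; python3 -c "
import cv2;im=cv2.imread('pics/w25s.png');cv2.imwrite('pics/w25b.png',cv2.resize(im[60:300,150:400],None,fx=2.4,fy=2.4))"
```

```text
t27.82 pos [0.4993 0.3051 0.0701] F [-0.6 -0.  -0.3] w0.070
R [[0.196, 0.961, 0.196], [-0.678, 0.277, -0.681], [-0.709, 0.001, 0.706]]
j [-1.311  0.993  0.625  1.597  0.158  1.105 -0.638]
red blob box [245  79 129 133] circ 309.9 143.1 69.3 world [0.4848 0.3409 0.021 ]
```

View pics/w25.png

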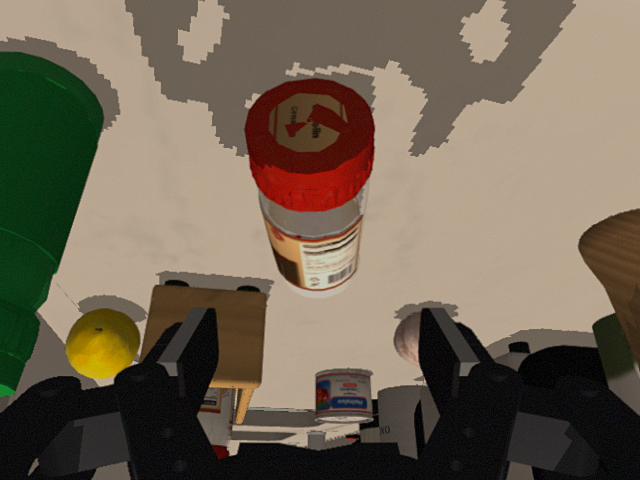

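View pics/w25b.png

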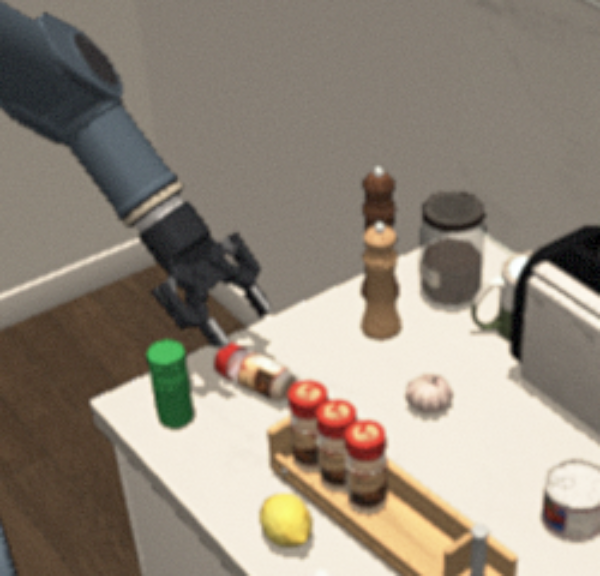

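jog_arm([
  [0.07, [0.0102, 0, -0.0101], [0, 0, 0]],
  [0.07, [0.0102, 0, -0.0101], [0, 0, 0]],
  [0.07, [0.0102, 0, -0.0101], [0, 0, 0]],
  [0.07, [0, 0, 0], [0, 0, 0]],
  [0.03, [0, 0, 0], [0, 0, 0]],
  [0.03, [0, 0, 0], [0, 0, 0]],
  [0.03, [0, 0, 0], [0, 0, 0]],
  [0.03, [0, 0, 0], [0, 0, 0]],
  [0.03, [0, 0, 0], [0, 0, 0]],
  [0.03, [0, 0, 0], [0, 0, 0]],
], grip_force=40)

```text
clock: 28.75
eef_pos: [0.4985, 0.3066, 0.0259]
orientation: [[0.198, 0.96, 0.198], [-0.678, 0.28, -0.679], [-0.707, 0.0, 0.707]]
contact_force: [-1.5, 1.3, 3.1]
width: 0.457
```

jog_arm([
  [0.03, [-0.0106, 0, 0.0106], [0, 0, 0]],
  [0.03, [-0.0106, 0, 0.0106], [0, 0, 0]],
  [0.03, [-0.0106, 0, 0.0106], [0, 0, 0]],
  [0.03, [0, 0, 0], [0, 0, 0]],
  [0.03, [0, 0, 0], [0, 0, 0]],
])

```text
clock: 29.17
eef_pos: [0.499, 0.3071, 0.0721]
orientation: [[0.199, 0.96, 0.197], [-0.677, 0.28, -0.681], [-0.709, 0.002, 0.705]]
contact_force: [-0.3, 0.1, -1.5]
width: 0.464
```

```bash
python3 look.py w26 .021 s; python3 -c "
import cv2;im=cv2.imread('pics/w26s.png');cv2.imwrite('pics/w26b.png',cv2.resize(im[150:270,190:340],None,fx=4,fy=4))"
```

```text
t29.17 pos [0.499  0.3071 0.0721] F [-0.3  0.1 -1.5] w0.040
R [[0.199, 0.96, 0.197], [-0.677, 0.28, -0.681], [-0.709, 0.002, 0.705]]
j [-1.314  0.991  0.626  1.595  0.159  1.107 -0.638]
red blob box [242 181 150 157] circ 316.4 259.3 79.1 world [0.5132 0.2518 0.021 ]
```

View pics/w26.png

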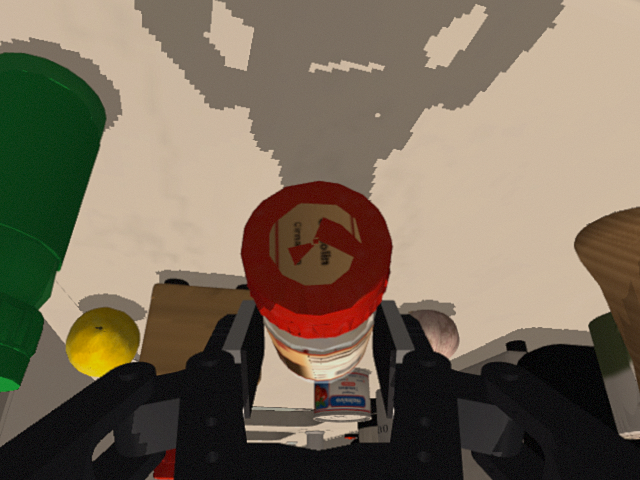

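View pics/w26b.png

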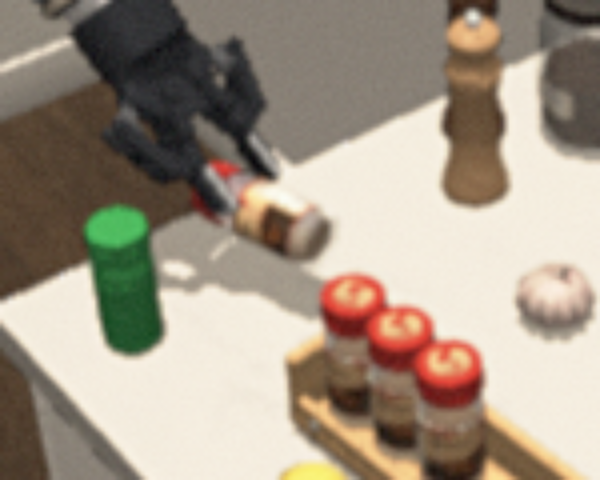

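jog_arm([
  [0.03, [-0.021, 0, 0.021], [0, 0, 0]],
  [0.03, [-0.021, 0, 0.021], [0, 0, 0]],
  [0.03, [0, 0, 0], [0, 0.1205, 0]],
  [0.03, [0, 0, 0], [0, 0.1205, 0]],
  [0.03, [0, 0, 0], [0, 0.121, 0]],
  [0.03, [0, 0, 0], [0, 0.121, 0]],
  [0.03, [0, 0, 0], [0, 0.121, 0]],
  [0.03, [0, 0, 0], [0, 0.121, 0]],
  [0.03, [0, 0, 0], [0, 0.121, 0]],
  [0.03, [0, 0, 0], [0, 0.121, 0]],
  [0.03, [0, 0, 0], [0, 0.121, 0]],
  [0.03, [0, 0, 0], [0, 0.121, 0]],
  [0.03, [0, 0, 0], [0, 0.121, 0]],
  [0.03, [0, 0, 0], [0, 0.121, 0]],
  [0.03, [0, 0, 0], [0, 0.121, 0]],
  [0.03, [0, 0, 0], [0, 0, 0]],
  [0.03, [0, 0, 0], [0, 0, 0]],
])

```text
clock: 30.68
eef_pos: [0.499, 0.303, 0.127]
orientation: [[-0.195, 0.962, 0.193], [0.667, 0.275, -0.693], [-0.719, -0.006, -0.695]]
contact_force: [-0.0, 0.5, 0.3]
width: 0.456
```

```bash
python3 look.py w27 .15 s; python3 -c "
import cv2;im=cv2.imread('pics/w27s.png');cv2.imwrite('pics/w27b.png',cv2.resize(im[90:290,170:370],None,fx=3,fy=3))"
```

```text
t30.68 pos [0.499 0.303 0.127] F [-0.   0.5  0.3] w0.039
R [[-0.195, 0.962, 0.193], [0.667, 0.275, -0.693], [-0.719, -0.006, -0.695]]
j [-0.023  0.679 -0.243  1.908 -0.875  0.849  0.746]
red blob box [242 180 150 157] circ 316.4 257.5 79.7 world [0.4947 0.313  0.15  ]
```

View pics/w27.png

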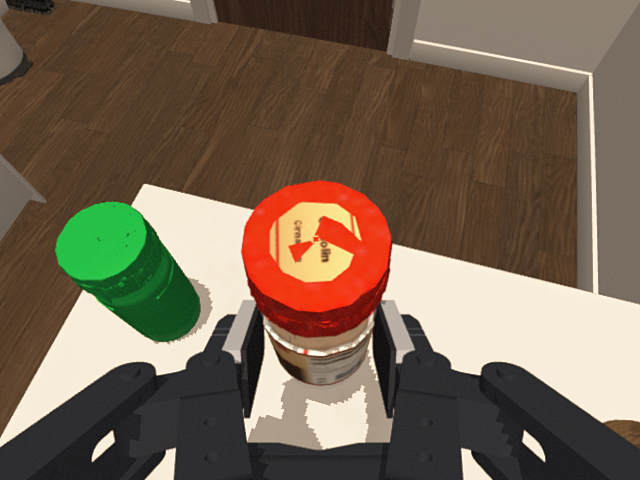

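View pics/w27b.png

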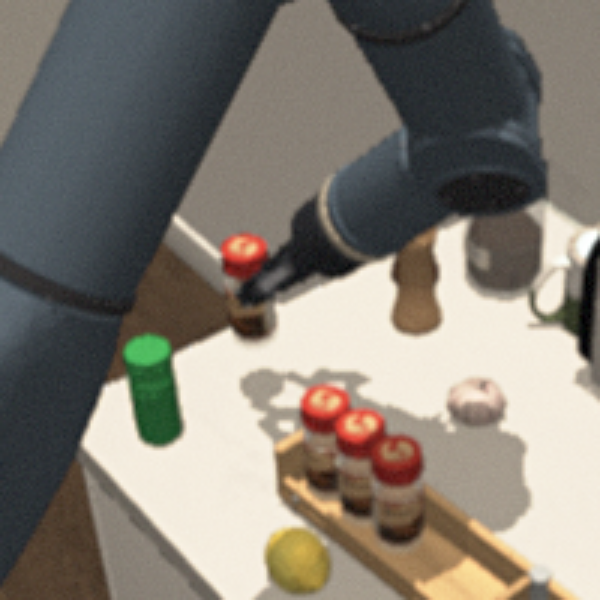

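jog_arm([
  [0.03, [0.0216, 0, 0.0065], [0, 0, 0]],
  [0.03, [0.0216, 0, 0.0065], [0, 0, 0]],
  [0.03, [0.0216, 0, 0.0065], [0, 0, 0]],
  [0.03, [0, 0, 0], [0, 0, 0]],
  [0.03, [0, 0, 0], [0, 0, 0]],
])

```text
clock: 31.2
eef_pos: [0.4875, 0.3383, 0.0696]
orientation: [[-0.2, 0.958, 0.203], [0.666, 0.285, -0.69], [-0.719, -0.003, -0.695]]
contact_force: [-0.8, -0.6, -0.7]
width: 0.458
```

Lower slowly to contact.

jog_arm([
  [0.03, [0.003, 0, 0.0028], [0, 0, 0]],
  [0.03, [0.003, 0, 0.0028], [0, 0, 0]],
  [0.03, [0, 0, 0], [0, 0, 0]],
])

```text
clock: 31.45
eef_pos: [0.4896, 0.3361, 0.0611]
orientation: [[-0.195, 0.96, 0.201], [0.666, 0.281, -0.691], [-0.72, -0.001, -0.694]]
contact_force: [-0.2, -0.3, -0.8]
width: 0.463
```

jog_arm([
  [0.03, [0.001, 0, 0.0009], [0, 0, 0]],
  [0.03, [0.001, 0, 0.0009], [0, 0, 0]],
  [0.03, [0.001, 0, 0.0009], [0, 0, 0]],
  [0.03, [0, 0, 0], [0, 0, 0]],
])

```text
clock: 31.78
eef_pos: [0.4894, 0.3365, 0.0572]
orientation: [[-0.196, 0.96, 0.2], [0.667, 0.28, -0.69], [-0.719, -0.001, -0.695]]
contact_force: [0.6, -0.6, 1.1]
width: 0.457
```

jog_arm([
  [0.03, [0.001, 0, 0.0009], [0, 0, 0]],
  [0.03, [0.0005, 0, 0.0004], [0, 0, 0]],
  [0.03, [0, 0, 0], [0, 0, 0]],
])

```text
clock: 32.03
eef_pos: [0.4895, 0.3375, 0.057]
orientation: [[-0.196, 0.96, 0.201], [0.669, 0.281, -0.688], [-0.717, -0.0, -0.697]]
contact_force: [0.0, -5.5, 16.9]
width: 0.456
```

jog_arm([
  [0.03, [-0.001, 0, -0.001], [0, 0, 0]],
  [0.07, [0, 0, 0], [0, 0, 0]],
  [0.07, [0, 0, 0], [0, 0, 0]],
  [0.07, [0, 0, 0], [0, 0, 0]],
  [0.07, [-0.02, 0, 0], [0, 0, 0]],
  [0.07, [-0.04, 0, 0], [0, 0, 0]],
  [0.07, [-0.04, 0, 0], [0, 0, 0]],
  [0.07, [0, 0, 0], [0, 0, 0]],
])

```text
clock: 32.7
eef_pos: [0.5133, 0.2649, 0.1314]
orientation: [[-0.187, 0.962, 0.201], [0.666, 0.274, -0.694], [-0.722, 0.004, -0.692]]
contact_force: [1.2, 0.6, -0.5]
width: 0.816
```

```bash
python3 look.py w28 .106 s; python3 -c "
import cv2;im=cv2.imread('pics/w28s.png');cv2.imwrite('pics/w28b.png',cv2.resize(im[90:290,170:370],None,fx=3,fy=3))"
```

```text
t32.70 pos [0.5133 0.2649 0.1314] F [ 1.2  0.6 -0.5] w0.070
R [[-0.187, 0.962, 0.201], [0.666, 0.274, -0.694], [-0.722, 0.004, -0.692]]
j [ 0.026  0.678 -0.216  1.882 -0.836  0.903  0.766]
red blob box [273 152  83  88] circ 313.6 195.1 45.1 world [0.4912 0.3309 0.106 ]
```

View pics/w28.png

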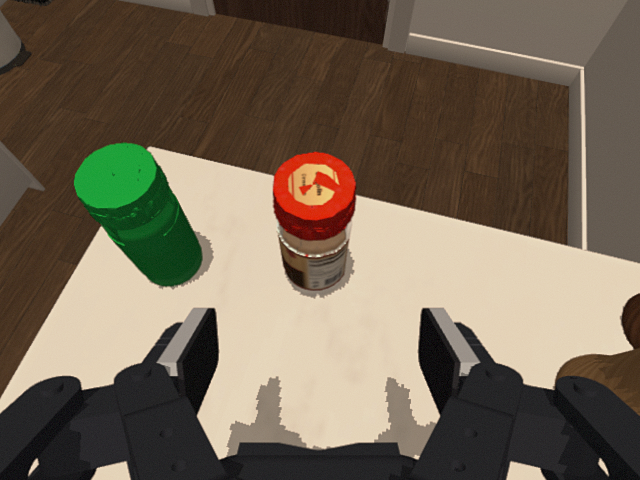

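View pics/w28b.png

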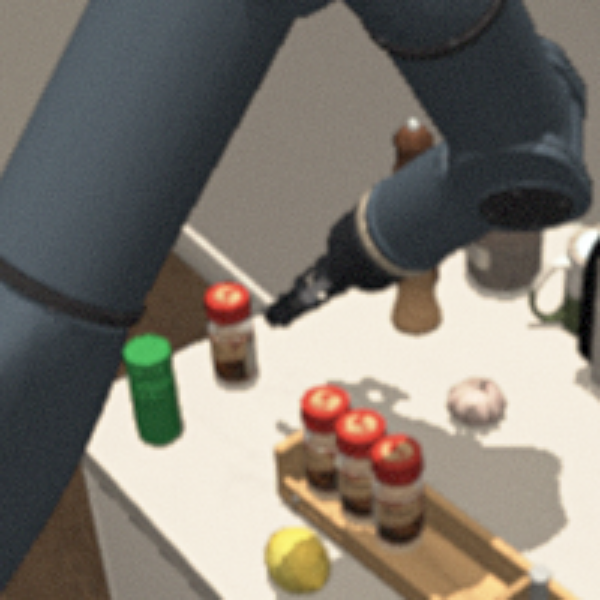

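jog_arm([
  [0.07, [-0.022, 0, -0.021], [0, 0, 0]],
  [0.07, [-0.022, 0, -0.021], [0, 0, 0]],
  [0.07, [0, 0, 0], [0, -0.11, 0]],
  [0.07, [0, 0, 0], [0, -0.11, 0]],
  [0.07, [0, 0, 0], [0, -0.11, 0]],
  [0.07, [0, 0, 0], [0, -0.11, 0]],
  [0.07, [0, 0, 0], [0, -0.11, 0]],
  [0.07, [0, 0, 0], [0, -0.11, 0]],
  [0.07, [0, 0, 0], [0, -0.11, 0]],
  [0.07, [0, 0, 0], [0.097, 0, 0]],
  [0.07, [0, 0, 0], [0.097, 0, 0]],
  [0.07, [0, 0, 0], [0, 0, 0]],
  [0.07, [0, 0, 0], [0, 0, 0]],
])

```text
clock: 33.88
eef_pos: [0.5077, 0.2705, 0.1879]
orientation: [[-0.003, 0.995, 0.095], [-0.003, 0.095, -0.995], [-1.0, -0.003, 0.002]]
contact_force: [-0.5, -0.5, 0.2]
width: 0.822
```

```bash
python3 look.py w29 .106
```

```text
t33.88 pos [0.5077 0.2705 0.1879] F [-0.5 -0.5  0.2] w0.070
R [[-0.003, 0.995, 0.095], [-0.003, 0.095, -0.995], [-1.0, -0.003, 0.002]]
j [-0.73   0.474  0.24   1.758 -0.135  0.93  -0.339]
red blob box [257  78  83  84] circ 298.1 119.5 42.5 world [0.4898 0.3384 0.106 ]
```

View pics/w29.png

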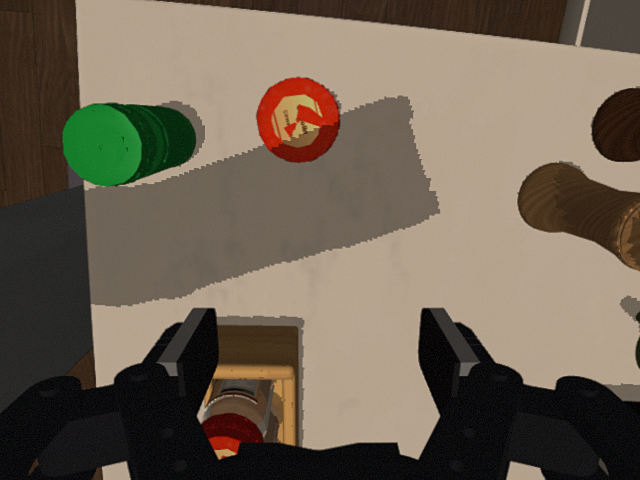

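jog_arm([
  [0.06, [0, -0.0038, -0.0231], [0, 0, 0]],
  [0.06, [0, -0.0038, -0.0231], [0, 0, 0]],
  [0.06, [0, -0.0037, -0.0231], [0, 0, 0]],
  [0.06, [0.03, 0, 0], [0, 0, 0]],
  [0.06, [0.03, 0, 0], [0, 0, 0]],
  [0.06, [0.03, 0, 0], [0, 0, 0]],
  [0.06, [0.0295, 0, 0], [0, 0, 0]],
  [0.06, [0, 0, 0], [0, 0, 0]],
  [0.06, [0, 0, 0], [0, 0, 0]],
])

```text
clock: 34.68
eef_pos: [0.4907, 0.3363, 0.0685]
orientation: [[-0.004, 0.996, 0.091], [-0.004, 0.091, -0.996], [-1.0, -0.005, 0.003]]
contact_force: [-0.3, 0.2, 1.5]
width: 0.702
```

```bash
python3 look.py w30 .106
```

```text
t34.68 pos [0.4907 0.3363 0.0685] F [-0.3  0.2  1.5] w0.060
R [[-0.004, 0.996, 0.091], [-0.004, 0.091, -0.996], [-1.0, -0.005, 0.003]]
j [-0.801  0.643  0.192  1.827 -0.18   0.694 -0.416]
red blob box [245 264 144 153] circ 316.6 340.3 76.8 world [0.4889 0.3437 0.106 ]
```

View pics/w30.png

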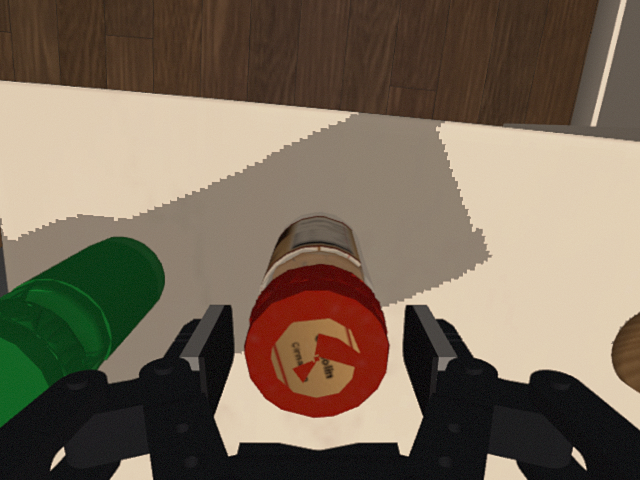

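jog_arm([
  [0.03, [0, 0, 0], [0, 0, 0]],
  [0.03, [0, 0, 0], [0, 0, 0]],
  [0.03, [0, 0, 0], [0, 0, 0]],
  [0.03, [0, 0, 0], [0, 0, 0]],
  [0.03, [-0.01, 0, 0], [0, 0, 0]],
  [0.03, [-0.04, 0, 0], [0, 0, 0]],
  [0.03, [-0.04, 0, 0], [0, 0, 0]],
  [0.03, [-0.04, 0, 0], [0, 0, 0]],
  [0.03, [-0.037, 0, 0], [0, 0, 0]],
  [0.03, [0, 0, 0], [0, 0, 0]],
], grip_force=30)

```text
clock: 35.57
eef_pos: [0.4945, 0.3392, 0.2454]
orientation: [[0.009, 0.996, 0.09], [0.006, 0.09, -0.996], [-1.0, 0.009, -0.005]]
contact_force: [0.3, 0.0, -0.2]
width: 0.512
```

```bash
python3 look.py w31 .28
```

```text
t35.57 pos [0.4945 0.3392 0.2454] F [ 0.3  0.  -0.2] w0.044
R [[0.009, 0.996, 0.09], [0.006, 0.09, -0.996], [-1.0, 0.009, -0.005]]
j [-0.845  0.448  0.253  1.629 -0.124  1.069 -0.467]
red blob box [248 265 142 149] circ 317.7 339.5 75.3 world [0.4928 0.3449 0.28  ]
```

jog_arm([
  [0.03, [0, -0.0046, 0.0345], [0, 0, 0]],
  [0.03, [0, -0.0046, 0.0345], [0, 0, 0]],
  [0.03, [0, -0.0046, 0.0345], [0, 0, 0]],
  [0.03, [0, -0.0046, 0.0345], [0, 0, 0]],
  [0.03, [0, -0.0046, 0.0345], [0, 0, 0]],
  [0.03, [0, -0.0046, 0.0345], [0, 0, 0]],
  [0.03, [0, -0.0046, 0.0345], [0, 0, 0]],
  [0.03, [0, -0.0046, 0.0345], [0, 0, 0]],
  [0.03, [0, -0.0046, 0.0345], [0, 0, 0]],
  [0.03, [0, -0.0046, 0.0345], [0, 0, 0]],
  [0.03, [0, 0, 0], [0, 0, 0]],
  [0.03, [0, 0, 0], [0, 0, 0]],
])

```text
clock: 36.62
eef_pos: [0.476, -0.0121, 0.237]
orientation: [[-0.002, 0.996, 0.086], [-0.002, 0.086, -0.996], [-1.0, -0.002, 0.002]]
contact_force: [-0.3, 0.4, -0.5]
width: 0.509
```

```bash
python3 look.py w32 .128
```

```text
t36.62 pos [ 0.476  -0.0121  0.237 ] F [-0.3  0.4 -0.5] w0.043
R [[-0.002, 0.996, 0.086], [-0.002, 0.086, -0.996], [-1.0, -0.002, 0.002]]
j [-0.338  0.281  0.345  1.929 -0.113  0.953  0.146]
red blob box [282   0  77 104] circ 316.0 46.2 57.4 world [0.4646 0.096  0.128 ]
red blob box [285 106  73  75] circ 320.6 142.9 37.6 world [0.4718 0.0437 0.128 ]
red blob box [248 265 142 150] circ 317.7 339.5 75.3 world [ 0.4811 -0.0847  0.128 ]
```

View pics/w32.png

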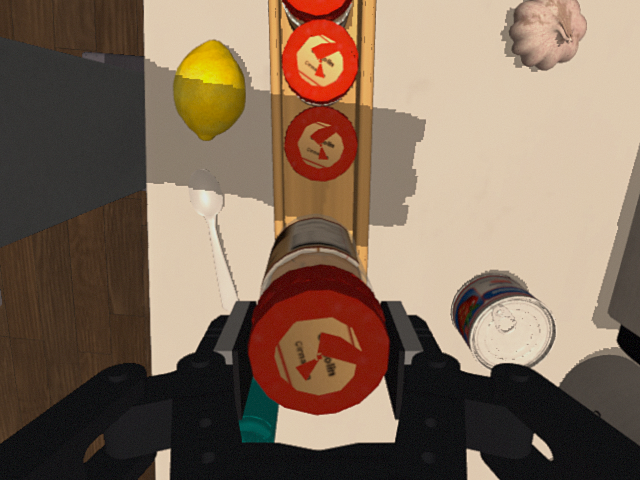

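jog_arm([
  [0.03, [0.028, 0, 0], [0, 0, 0]],
  [0.03, [0.035, 0, 0], [0, 0, 0]],
  [0.03, [0.035, 0, 0], [0, 0, 0]],
  [0.03, [0.03, 0, 0], [0, 0, 0]],
  [0.03, [0.0145, 0, 0], [0, 0, 0]],
  [0.03, [0, 0, 0], [0, 0, 0]],
  [0.03, [0, 0, 0], [0, 0, 0]],
])

```text
clock: 37.25
eef_pos: [0.476, -0.0088, 0.0936]
orientation: [[-0.004, 0.996, 0.093], [-0.002, 0.093, -0.996], [-1.0, -0.004, 0.001]]
contact_force: [0.3, -0.0, -0.3]
width: 0.508
```

```bash
python3 look.py w33 .132; python3 -c "
import cv2;im=cv2.imread('pics/w33.png');cv2.imwrite('pics/w33c.png',cv2.resize(im[60:440,180:460],None,fx=1.5,fy=1.5))"
```

```text
t37.25 pos [ 0.476  -0.0088  0.0936] F [ 0.3 -0.  -0.3] w0.043
R [[-0.004, 0.996, 0.093], [-0.002, 0.093, -0.996], [-1.0, -0.004, 0.001]]
j [-0.267  0.481  0.266  2.111 -0.221  0.58   0.249]
red blob box [236   0 174 100] circ 322.5 11.9 87.3 world [0.4676 0.0851 0.132 ]
red blob box [244 103 158 160] circ 321.9 182.6 80.5 world [0.4713 0.0448 0.132 ]
red blob box [246 268 145 154] circ 317.7 344.6 77.3 world [ 0.4746 -0.0024  0.132 ]
```

View pics/w33c.png

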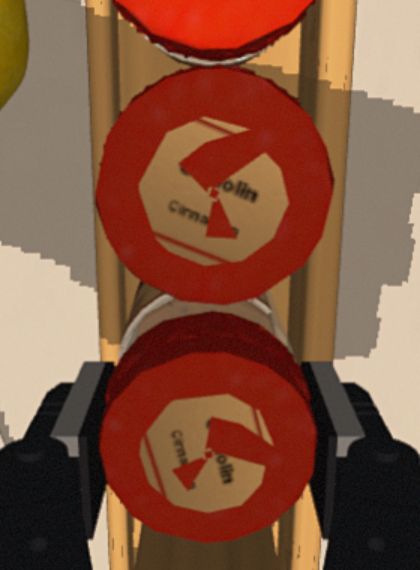

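jog_arm([
  [0.03, [-0.002, 0, -0.001], [0, 0, 0]],
  [0.03, [0, 0, -0.002], [0, 0, 0]],
  [0.03, [0, 0, -0.0015], [0, 0, 0]],
  [0.03, [0, 0, 0], [0, 0, 0]],
  [0.03, [0, 0, 0], [0, 0, 0]],
])

```text
clock: 37.72
eef_pos: [0.4764, -0.0055, 0.0969]
orientation: [[-0.001, 0.996, 0.091], [-0.002, 0.091, -0.996], [-1.0, -0.001, 0.002]]
contact_force: [-0.2, -0.6, -1.2]
width: 0.509
```

```bash
python3 look.py w34 .132; python3 -c "
import cv2;im=cv2.imread('pics/w34.png');cv2.imwrite('pics/w34c.png',cv2.resize(im[60:440,180:460],None,fx=1.5,fy=1.5))"
```

```text
t37.72 pos [ 0.4764 -0.0055  0.0969] F [-0.2 -0.6 -1.2] w0.043
R [[-0.001, 0.996, 0.091], [-0.002, 0.091, -0.996], [-1.0, -0.001, 0.002]]
j [-0.277  0.475  0.27   2.109 -0.22   0.584  0.239]
red blob box [235   0 169 113] circ 318.9 24.7 87.4 world [0.4675 0.0862 0.132 ]
red blob box [244 115 153 307] circ 318.0 268.0 153.1 world [0.473  0.0234 0.132 ]
```

View pics/w34c.png

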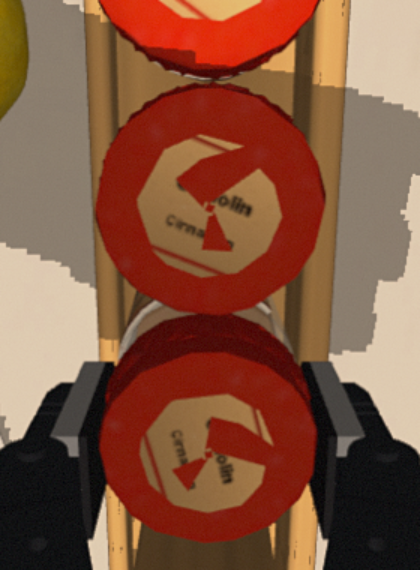

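jog_arm([
  [0.03, [0, 0, -0.0015], [0, 0, 0]],
  [0.03, [0.001, 0, -0.001], [0, 0, 0]],
  [0.03, [0, 0, 0], [0, 0, 0]],
  [0.03, [0, 0, 0], [0, 0, 0]],
])

```text
clock: 38.1
eef_pos: [0.476, -0.0033, 0.0955]
orientation: [[-0.001, 0.996, 0.091], [-0.002, 0.091, -0.996], [-1.0, -0.002, 0.002]]
contact_force: [0.6, 0.2, -1.2]
width: 0.512
```

```bash
python3 look.py w35 .132; python3 -c "
import cv2;im=cv2.imread('pics/w35.png');cv2.imwrite('pics/w35c.png',cv2.resize(im[60:440,180:460],None,fx=1.5,fy=1.5))"
```

```text
t38.10 pos [ 0.476  -0.0033  0.0955] F [ 0.6  0.2 -1.2] w0.044
R [[-0.001, 0.996, 0.091], [-0.002, 0.091, -0.996], [-1.0, -0.002, 0.002]]
j [-0.282  0.477  0.269  2.111 -0.221  0.581  0.235]
red blob box [235   0 170 120] circ 319.8 31.5 87.7 world [0.4675 0.0867 0.132 ]
red blob box [244 123 154 299] circ 317.0 272.0 149.1 world [0.4723 0.0249 0.132 ]
```

View pics/w35c.png

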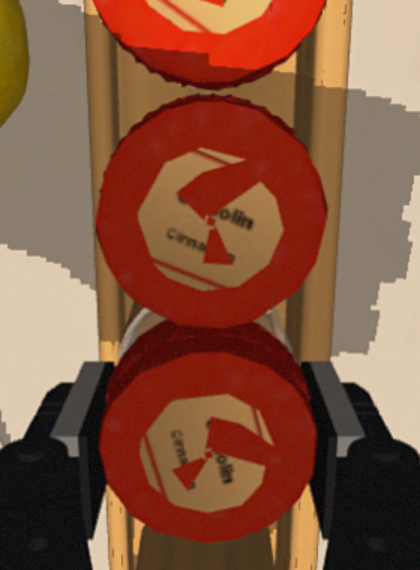

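jog_arm([
  [0.03, [0, 0, -0.001], [0, 0, 0]],
  [0.03, [0.001, 0, 0], [0, 0, 0]],
  [0.03, [0.001, 0, 0], [0, 0, 0]],
  [0.03, [0, 0, 0], [0, 0, 0]],
])

```text
clock: 38.48
eef_pos: [0.4759, -0.0024, 0.0934]
orientation: [[-0.001, 0.996, 0.09], [-0.002, 0.09, -0.996], [-1.0, -0.001, 0.002]]
contact_force: [0.1, -0.6, -1.1]
width: 0.511
```

jog_arm([
  [0.03, [0.001, 0, 0], [0, 0, 0]],
  [0.03, [0.001, 0, 0], [0, 0, 0]],
  [0.03, [0, 0, 0], [0, 0, 0]],
])

```text
clock: 38.73
eef_pos: [0.4759, -0.0024, 0.0914]
orientation: [[-0.001, 0.996, 0.09], [-0.002, 0.09, -0.996], [-1.0, -0.002, 0.002]]
contact_force: [0.1, 0.0, -2.0]
width: 0.508
```

jog_arm([
  [0.03, [0.001, 0, 0], [0, 0, 0]],
  [0.03, [0.001, 0, 0], [0, 0, 0]],
  [0.03, [0, 0, 0], [0, 0, 0]],
])

```text
clock: 38.98
eef_pos: [0.476, -0.0024, 0.0901]
orientation: [[-0.001, 0.996, 0.09], [-0.002, 0.09, -0.996], [-1.0, -0.001, 0.002]]
contact_force: [-1.5, -0.2, 7.9]
width: 0.511
```

jog_arm([
  [0.03, [-0.0005, 0, 0], [0, 0, 0]],
  [0.06, [0, 0, 0], [0, 0, 0]],
  [0.06, [0, 0, 0], [0, 0, 0]],
  [0.06, [0, 0, 0], [0, 0, 0]],
  [0.06, [-0.038, 0, 0], [0, 0, 0]],
  [0.06, [-0.038, 0, 0], [0, 0, 0]],
  [0.06, [0, 0, 0.031], [0, 0, 0]],
  [0.06, [0, 0, 0.031], [0, 0, 0]],
  [0.06, [0, 0, 0.031], [0, 0, 0]],
  [0.06, [0, 0, 0.031], [0, 0, 0]],
  [0.06, [0, 0, 0], [0, 0, 0]],
  [0.06, [0, 0, 0], [0, 0, 0]],
])

```text
clock: 39.98
eef_pos: [0.487, -0.1275, 0.1662]
orientation: [[-0.001, 0.996, 0.087], [-0.002, 0.087, -0.996], [-1.0, -0.002, 0.002]]
contact_force: [-0.5, -0.1, -0.7]
width: 0.703
```

```bash
python3 look.py w36 .128 s
```

```text
t39.98 pos [ 0.487  -0.1275  0.1662] F [-0.5 -0.1 -0.7] w0.060
R [[-0.001, 0.996, 0.087], [-0.002, 0.087, -0.996], [-1.0, -0.002, 0.002]]
j [-0.076  0.408  0.333  1.967 -0.179  0.795  0.445]
red blob box [268   0  96  31] circ 315.5 0.5 47.5 world [ 0.4752 -0.0131  0.128 ]
```

View pics/w36.png

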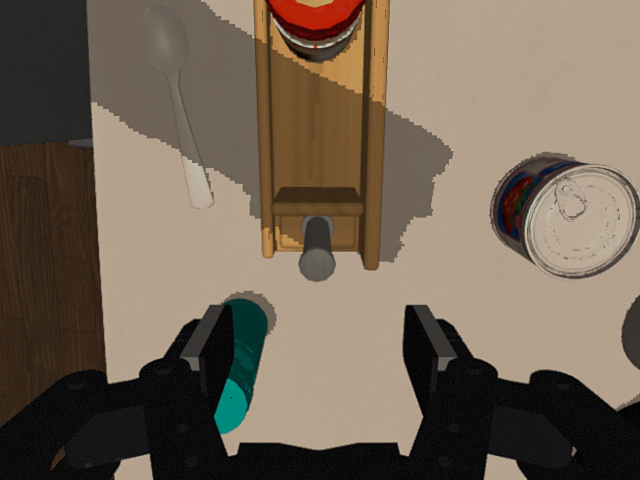

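View pics/w36sc.png

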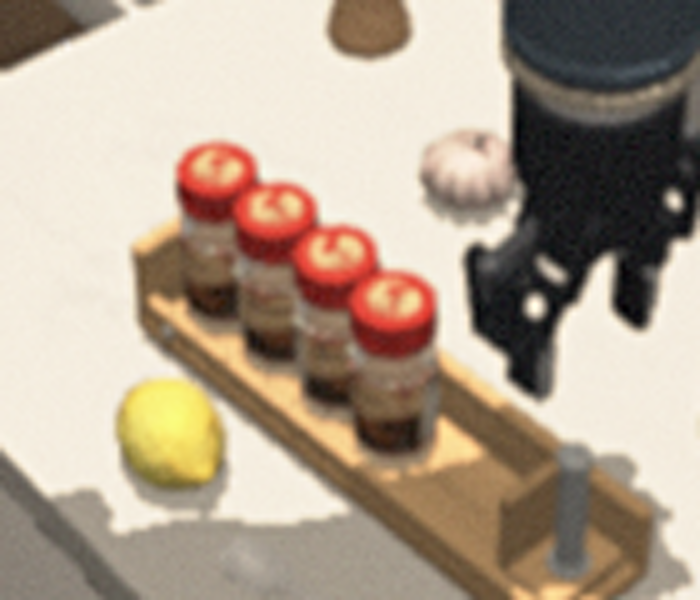

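jog_arm([
  [0.05, [0.025, 0, 0], [0, 0, 0]],
  [0.05, [0.025, 0, 0], [0, 0, 0]],
  [0.05, [0.0205, 0, 0], [0, 0, 0]],
  [0.05, [0, 0, 0], [0, 0, 0]],
  [0.01, [0, 0, 0], [0, 0, 0]],
  [0.01, [0, 0, 0], [0, 0, 0]],
  [0.01, [0, 0, 0], [0, 0, 0]],
  [0.01, [0, 0, 0], [0, 0, 0]],
  [0.01, [0, 0, 0], [0, 0, 0]],
  [0.01, [0, 0, 0], [0, 0, 0]],
], grip_force=30)

```text
clock: 40.92
eef_pos: [0.4862, -0.1256, 0.0971]
orientation: [[-0.002, 0.996, 0.09], [-0.001, 0.09, -0.996], [-1.0, -0.002, 0.001]]
contact_force: [-5.6, 1.1, 4.6]
width: 0.193
```

jog_arm([
  [0.01, [0, 0, -0.005], [0, 0, 0]],
  [0.01, [0, 0, -0.009], [0, 0, 0]],
  [0.01, [0, 0, -0.009], [0, 0, 0]],
  [0.01, [0, 0, -0.009], [0, 0, 0]],
  [0.01, [0, 0, -0.009], [0, 0, 0]],
  [0.01, [0, 0, -0.009], [0, 0, 0]],
  [0.01, [0, 0, -0.008], [0, 0, 0]],
  [0.01, [0, 0, -0.006], [0, 0, 0]],
  [0.01, [0, 0, -0.004], [0, 0, 0]],
  [0.01, [0, 0, 0], [0, 0, 0]],
])

```text
clock: 41.75
eef_pos: [0.4804, -0.0575, 0.097]
orientation: [[-0.001, 0.996, 0.091], [-0.001, 0.091, -0.996], [-1.0, -0.001, 0.001]]
contact_force: [-4.8, 1.8, 5.4]
width: 0.197
```

```bash
python3 look.py w37 .128 s
```

```text
t41.75 pos [ 0.4804 -0.0575  0.097 ] F [-4.8  1.8  5.4] w0.017
R [[-0.001, 0.996, 0.091], [-0.001, 0.091, -0.996], [-1.0, -0.001, 0.001]]
j [-0.185  0.486  0.296  2.091 -0.241  0.597  0.37 ]
red blob box [238   0 169 246] circ 322.0 108.3 137.1 world [0.474  0.0147 0.128 ]
```

View pics/w37.png

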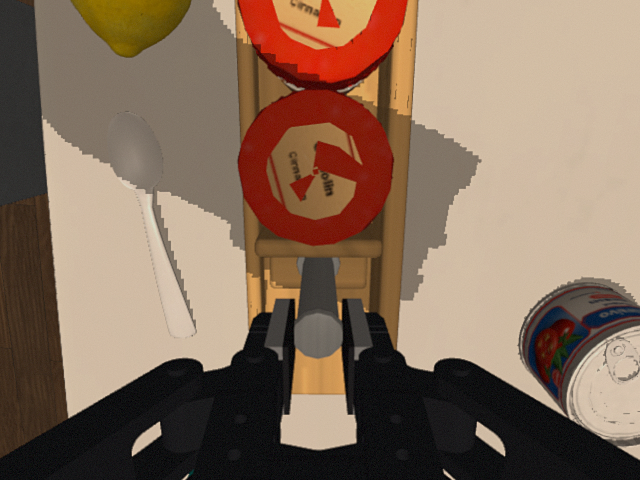

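View pics/w37sc.png

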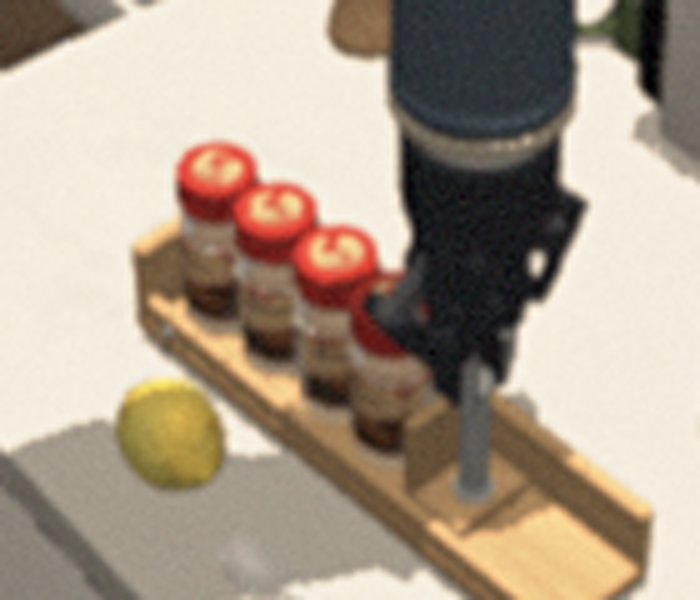

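jog_arm([
  [0.01, [0, 0, -0.002], [0, 0, 0]],
  [0.01, [0, 0, -0.002], [0, 0, 0]],
  [0.01, [0, 0, -0.002], [0, 0, 0]],
  [0.01, [0, 0, -0.001], [0, 0, 0]],
  [0.01, [0, 0, 0], [0, 0, 0]],
])

```text
clock: 42.27
eef_pos: [0.4799, -0.0514, 0.097]
orientation: [[-0.001, 0.996, 0.09], [-0.002, 0.09, -0.996], [-1.0, -0.001, 0.002]]
contact_force: [-5.5, -1.4, 6.2]
width: 0.199
```

jog_arm([
  [0.01, [0, 0, -0.001], [0, 0, 0]],
  [0.01, [0, 0, -0.001], [0, 0, 0]],
  [0.01, [0, 0, -0.001], [0, 0, 0]],
  [0.01, [0, 0, 0], [0, 0, 0]],
])

```text
clock: 42.6
eef_pos: [0.4796, -0.0486, 0.097]
orientation: [[-0.001, 0.996, 0.09], [-0.002, 0.09, -0.996], [-1.0, -0.001, 0.002]]
contact_force: [-4.7, -2.5, 5.8]
width: 0.197
```

```bash
python3 look.py w38 .128 s
```

```text
t42.60 pos [ 0.4796 -0.0486  0.097 ] F [-4.7 -2.5  5.8] w0.017
R [[-0.001, 0.996, 0.09], [-0.002, 0.09, -0.996], [-1.0, -0.001, 0.002]]
j [-0.205  0.484  0.298  2.096 -0.242  0.594  0.352]
red blob box [238   0 169 275] circ 323.0 125.9 148.6 world [0.4741 0.0192 0.128 ]
red blob box [299   0  55  27] circ 326.0 4.5 27.4 world [0.4721 0.0487 0.128 ]
```

View pics/w38.png

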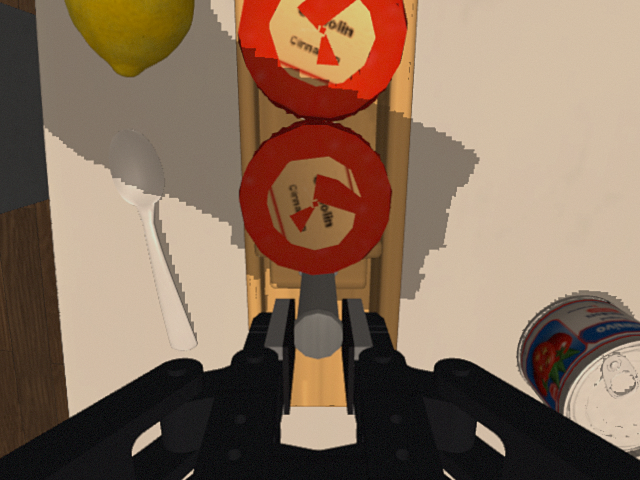

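View pics/w38sc.png

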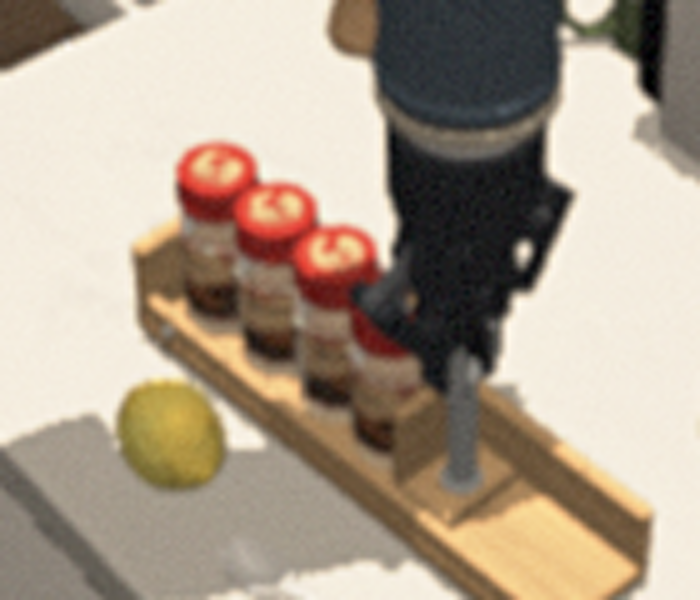

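jog_arm([
  [0.01, [0, 0, -0.001], [0, 0, 0]],
  [0.01, [0, 0, -0.001], [0, 0, 0]],
  [0.01, [0, 0, -0.001], [0, 0, 0]],
  [0.01, [0, 0, 0], [0, 0, 0]],
])

```text
clock: 43.03
eef_pos: [0.4794, -0.046, 0.097]
orientation: [[-0.001, 0.996, 0.09], [-0.002, 0.09, -0.996], [-1.0, -0.001, 0.002]]
contact_force: [-4.4, -4.0, 5.3]
width: 0.195
```

jog_arm([
  [0.01, [0, 0, -0.001], [0, 0, 0]],
  [0.01, [0, 0, -0.001], [0, 0, 0]],
  [0.01, [0, 0, 0], [0, 0, 0]],
])

```text
clock: 43.28
eef_pos: [0.4792, -0.0442, 0.097]
orientation: [[-0.001, 0.996, 0.089], [-0.003, 0.089, -0.996], [-1.0, -0.001, 0.003]]
contact_force: [-4.8, -4.9, 5.6]
width: 0.192
```

```bash
python3 look.py w39 .128 s
```

```text
t43.28 pos [ 0.4792 -0.0442  0.097 ] F [-4.8 -4.9  5.6] w0.016
R [[-0.001, 0.996, 0.089], [-0.003, 0.089, -0.996], [-1.0, -0.001, 0.003]]
j [-0.216  0.483  0.299  2.098 -0.243  0.593  0.342]
red blob box [241   0 170 279] circ 327.0 128.9 150.2 world [0.4749 0.0229 0.128 ]
```

View pics/w39.png

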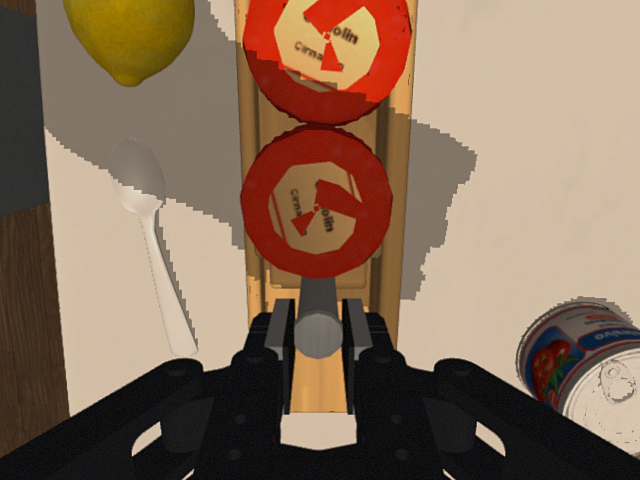

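View pics/w39sc.png

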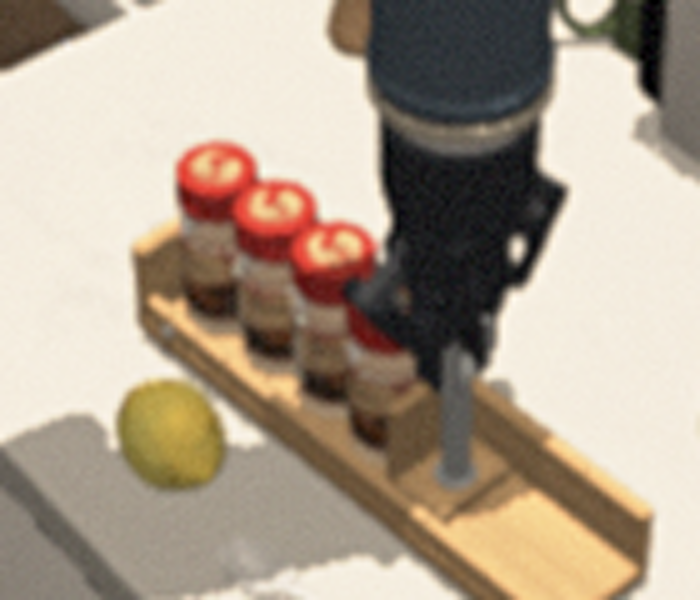

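jog_arm([
  [0.01, [0, 0, -0.001], [0, 0, 0]],
  [0.01, [0, 0, -0.0005], [0, 0, 0]],
  [0.01, [0, 0, 0], [0, 0, 0]],
])

```text
clock: 43.63
eef_pos: [0.4791, -0.0428, 0.097]
orientation: [[-0.001, 0.996, 0.089], [-0.003, 0.089, -0.996], [-1.0, -0.001, 0.003]]
contact_force: [-4.3, -4.8, 6.0]
width: 0.196
```

jog_arm([
  [0.01, [0, 0, -0.0007], [0, 0, 0]],
  [0.01, [0, 0, -0.0005], [0, 0, 0]],
  [0.01, [0, 0, 0], [0, 0, 0]],
])

```text
clock: 43.88
eef_pos: [0.479, -0.0418, 0.097]
orientation: [[-0.001, 0.996, 0.089], [-0.003, 0.089, -0.996], [-1.0, -0.001, 0.003]]
contact_force: [-4.0, -5.3, 4.6]
width: 0.196
```

jog_arm([
  [0.01, [0, 0, -0.0006], [0, 0, 0]],
  [0.01, [0, 0, -0.0006], [0, 0, 0]],
  [0.01, [0, 0, 0], [0, 0, 0]],
])

```text
clock: 44.13
eef_pos: [0.479, -0.0414, 0.097]
orientation: [[-0.0, 0.996, 0.089], [-0.004, 0.089, -0.996], [-1.0, -0.001, 0.004]]
contact_force: [-4.5, -8.1, 4.5]
width: 0.196
```

```bash
python3 look.py w40 .128 s; python3 - <<'E'
from h import *
im=imaging.snapshot("top"); cv2.imwrite("pics/t40.png",cv2.resize(im[230:350,230:400],None,fx=4.6,fy=4.6,interpolation=cv2.INTER_CUBIC))
E
```

```text
t44.13 pos [ 0.479  -0.0414  0.097 ] F [-4.5 -8.1  4.5] w0.017
R [[-0.0, 0.996, 0.089], [-0.004, 0.089, -0.996], [-1.0, -0.001, 0.004]]
j [-0.224  0.483  0.301  2.1   -0.242  0.592  0.335]
red blob box [241   0 189 280] circ 347.5 132.9 152.4 world [0.4803 0.0252 0.128 ]
```

View pics/w40.png

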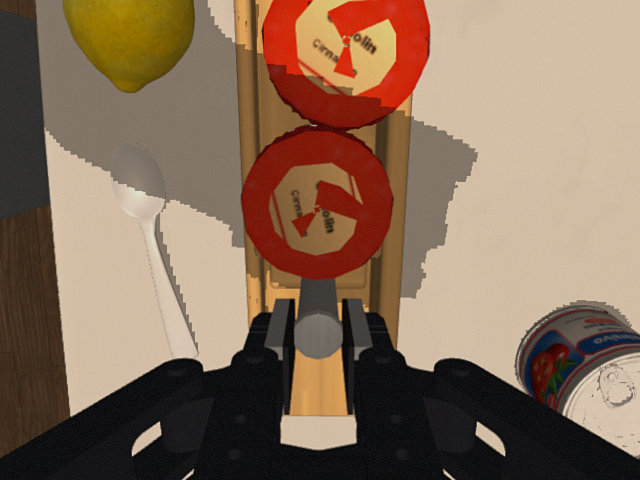

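View pics/w40sc.png

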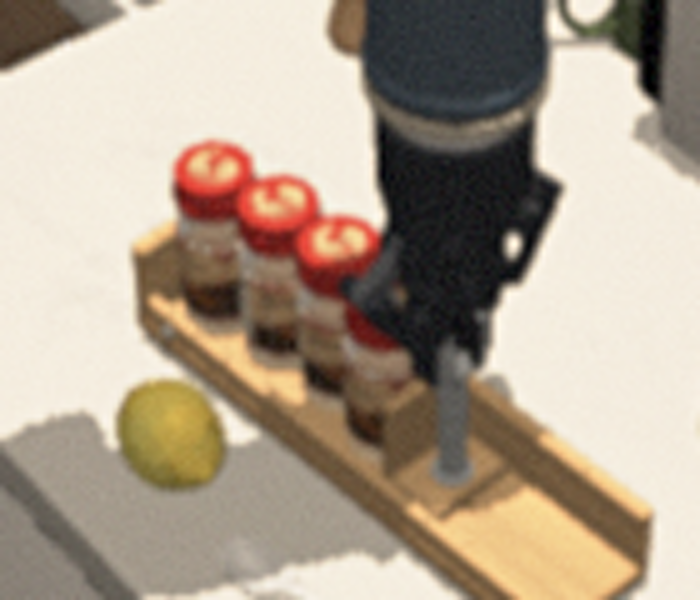

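jog_arm([
  [0.01, [0, 0, 0.0007], [0, 0, 0]],
  [0.01, [0, 0, 0.0007], [0, 0, 0]],
  [0.01, [0, 0, 0], [0, 0, 0]],
])

```text
clock: 44.53
eef_pos: [0.479, -0.0416, 0.097]
orientation: [[-0.001, 0.996, 0.089], [-0.002, 0.089, -0.996], [-1.0, -0.001, 0.002]]
contact_force: [-4.5, -4.2, 4.9]
width: 0.198
```

```bash
python3 look.py w41 .128 s; python3 - <<'E'
from h import *
ci=imaging.camera_info("wrist")
for p in ((346,45),(317,203),(318,335)): 
    P=at_z("",p,.128 if p[1]<300 else .114,ci); C=np.array([.462,.158]); e=np.array([.0854,-.9963]); n=np.array([.9963,.0854]); print(P, "x",n@(P[:2]-C),"y",.142-e@(P[:2]-C))
E
```

```text
t44.53 pos [ 0.479  -0.0416  0.097 ] F [-4.5 -4.2  4.9] w0.017
R [[-0.001, 0.996, 0.089], [-0.002, 0.089, -0.996], [-1.0, -0.001, 0.002]]
j [-0.221  0.483  0.299  2.099 -0.243  0.593  0.338]
red blob box [242   0 188 279] circ 348.0 132.6 152.4 world [0.4804 0.0251 0.128 ]
[0.47749291 0.04681377 0.128     ] x 0.005940280082002396 y 0.029902060412947656
[0.47373548 0.00517207 0.128     ] x -0.001359450965694289 y -0.011264673375783296
[ 0.47837438 -0.0434573   0.114     ] x -0.0008906632300498951 y -0.060110282162593565
```

View pics/w41.png

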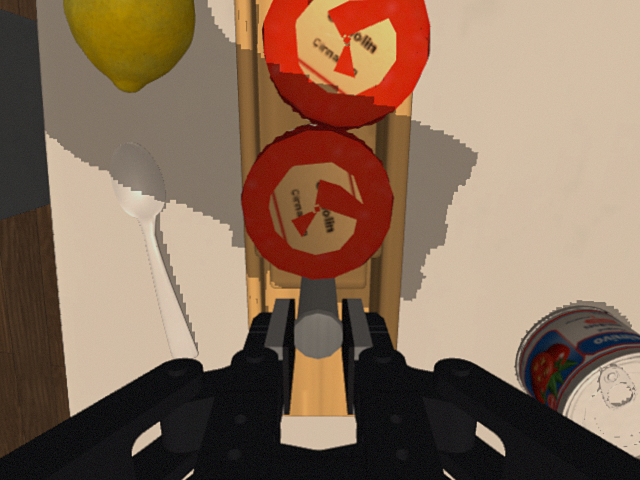

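jog_arm([
  [0.01, [0, 0, 0.001], [0, 0, 0]],
  [0.01, [0, 0, 0.001], [0, 0, 0]],
  [0.01, [0, 0, 0], [0, 0, 0]],
])

```text
clock: 44.88
eef_pos: [0.4791, -0.0423, 0.097]
orientation: [[-0.001, 0.996, 0.091], [-0.001, 0.091, -0.996], [-1.0, -0.001, 0.001]]
contact_force: [-4.7, 1.1, 7.5]
width: 0.195
```

jog_arm([
  [0.05, [0, 0, 0], [0, 0, 0]],
  [0.05, [0, 0, 0], [0, 0, 0]],
  [0.05, [0, 0, 0], [0, 0, 0]],
  [0.06, [-0.035, 0, 0], [0, 0, 0]],
  [0.06, [-0.035, 0, 0], [0, 0, 0]],
  [0.06, [-0.03, 0, -0.01], [0, 0, 0]],
  [0.06, [0, 0, -0.02], [0, 0, 0]],
  [0.06, [0, 0, 0], [0, 0, 0]],
  [0.06, [0, 0, 0], [0, 0, 0]],
])

```text
clock: 45.63
eef_pos: [0.4773, -0.0115, 0.1961]
orientation: [[0.0, 0.996, 0.093], [-0.001, 0.093, -0.996], [-1.0, -0.0, 0.001]]
contact_force: [-0.5, -0.1, 0.5]
width: 0.695
```

```bash
python3 look.py w42 .128 s
```

```text
t45.63 pos [ 0.4773 -0.0115  0.1961] F [-0.5 -0.1  0.5] w0.059
R [[0.0, 0.996, 0.093], [-0.001, 0.093, -0.996], [-1.0, -0.0, 0.001]]
j [-0.349  0.334  0.369  1.989 -0.157  0.845  0.198]
red blob box [275   0  99 266] circ 326.0 132.1 134.0 world [0.4746 0.052  0.128 ]
```

View pics/w42.png

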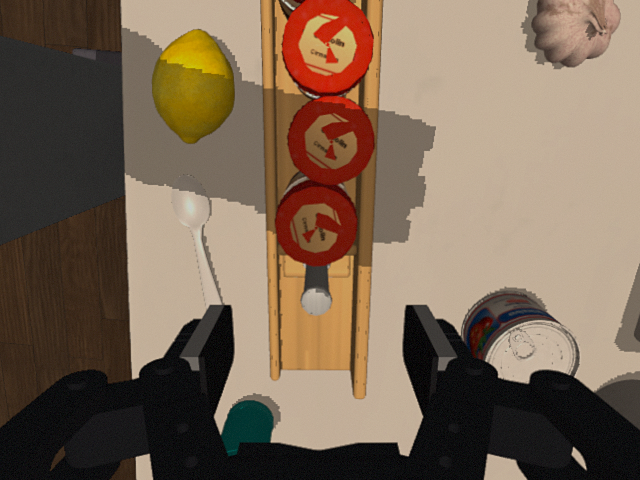

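View pics/w42sc.png

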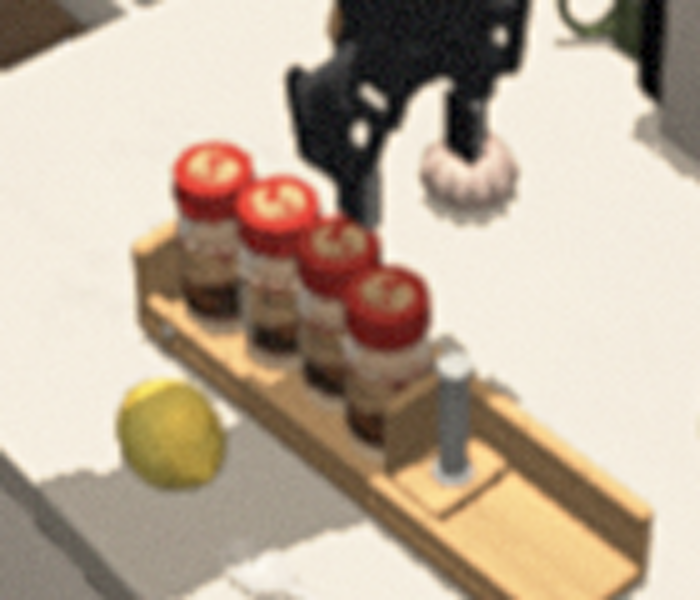

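```bash
cat > l.py <<'E'
from h import *
import sys
def L(P):
    C=np.array([.462,.158]); e=np.array([.0854,-.9963]); n=np.array([.9963,.0854]); return "x %.4f y %.4f"%(n@(P[:2]-C),.142-e@(P[:2]-C))
E
python3 - <<'E'
from l import *
st(); ci=imaging.camera_info("wrist"); im=imaging.snapshot("wrist"); cv2.imwrite("pics/w43.png",im)
for p,z in (((328,46),.128),((331,140),.128),((316,223),.128),((317,301),.114)): print(p,L(at_z("",p,z,ci)))
# shelf edges: lip outer edge and backboard outer edge at some rows
for r in (200,300): print(r)
print(proj("",(.474+.0,.0165,.022),ci))
for y in (.05,-.05,-.12):
  e=np.array([.0854,-.9963]); n=np.array([.9963,.0854]); C=np.array([.462,.158])
  for x,z in ((-.039,.038),(.039,.062)):
    q=C+e*(.142-y)+n*x; print(y,x,np.round(proj("",(q[0],q[1],z),ci),1))
cv2.imwrite("pics/w43c.png",cv2.resize(im[100:400,240:400],None,fx=3,fy=2))
E
```

```text
t45.73 pos [ 0.4769 -0.0129  0.1954] F [-0.2 -0.1  0.2] w0.060
R [[-0.002, 0.996, 0.091], [-0.002, 0.091, -0.996], [-1.0, -0.002, 0.002]]
j [-0.347  0.336  0.369  1.99  -0.157  0.845  0.199]
(328, 46) x 0.0035 y 0.0731
(331, 140) x 0.0054 y 0.0301
(316, 223) x -0.0018 y -0.0120
(317, 301) x -0.0011 y -0.0621
200
300
[319.1138508  174.33089868]
0.05 -0.039 [262.6 103.5]
0.05 0.039 [381.9 102.9]
-0.05 -0.039 [266.6 244.1]
-0.05 0.039 [375.3 254.5]
-0.12 -0.039 [269.2 329. ]
-0.12 0.039 [371.2 344.8]
```

View pics/w43c.png

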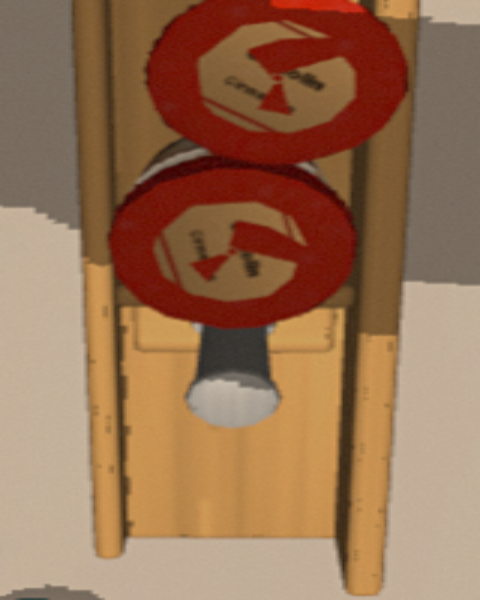

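```bash
python3 - <<'E'
from l import *
ci=dict(imaging.camera_info("wrist")); s=sensors.state()
im=cv2.imread("pics/w36.png"); cv2.imwrite("pics/w36c.png",cv2.resize(im[170:300,250:390],None,fx=4,fy=4))
o=np.array(ci["origin"]); ci["origin"]=o+np.array([.487,-.1275,.1662])-s["eef_pos"]
for p in ((317,261),(317,264)): print(L(at_z("",p,.114,ci)))
E
```

```text
x -0.0009 y -0.1427
x -0.0009 y -0.1443
```

View pics/w36c.png

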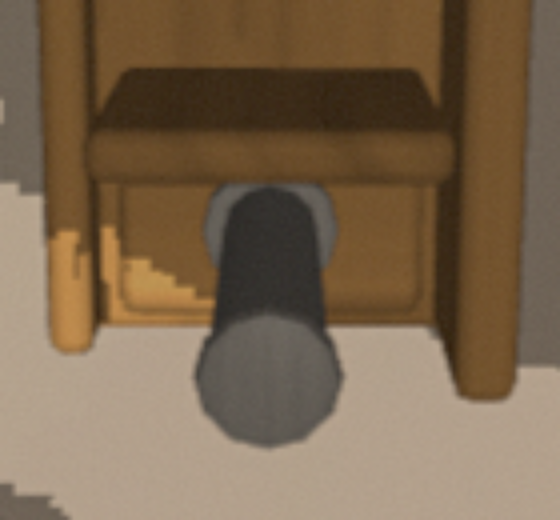

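```bash
python3 - <<'E'
from l import *
im=imaging.snapshot("scene"); x0,y0,f=262,205,8
a=cv2.resize(im[y0:y0+72,x0:x0+72],None,fx=f,fy=f,interpolation=cv2.INTER_CUBIC)
def dl(P): return tuple(int(v) for v in ((proj("scene",P)-[x0,y0]+.5)*f-.5))
C=np.array([.462,.158]); e=np.array([.0854,-.9963]); n=np.array([.9963,.0854])
right=np.array([.776,-.63]);right/=np.linalg.norm(right)
for s,lx in ((.021,0),(.0656,.0035),(.1102,.0055),(.1548,-.002)):
    c=C+e*s+n*lx
    for sg in (1,-1):
        q=c+sg*.021*right
        cv2.line(a,dl((q[0],q[1],.022)),dl((q[0],q[1],.107)),(0,255,0),1)
    for sg in (1,-1):
        q=c+sg*.0223*right
        cv2.line(a,dl((q[0],q[1],.107)),dl((q[0],q[1],.128)),(255,0,0),1)
cv2.imwrite("pics/s44.png",a)
E
```

```text
(no output)
```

View pics/s44.png

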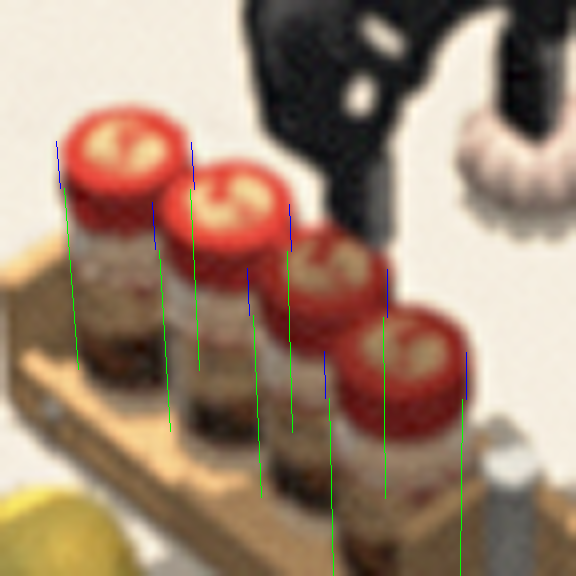

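jog_arm([
  [0.06, [-0.03, 0, 0], [0, 0, 0]],
  [0.06, [-0.03, 0, 0], [0, 0, 0]],
  [0.06, [0, 0, 0], [0, 0, 0]],
  [0.06, [0, 0, 0], [0, 0, 0]],
])

```text
clock: 46.17
eef_pos: [0.4779, -0.0131, 0.2565]
orientation: [[0.001, 0.996, 0.089], [-0.002, 0.089, -0.996], [-1.0, 0.001, 0.002]]
contact_force: [0.9, -0.5, -0.2]
width: 0.702
```

```bash
python3 look.py w45 .128 s; python3 - <<'E'
from l import *
ci=imaging.camera_info("wrist")
im=imaging.snapshot("top"); cv2.imwrite("pics/t45.png",im)
im0=cv2.imread("pics/top0.png"); 
cv2.imwrite("pics/t45c.png",np.vstack([cv2.resize(im[150:350,140:470],None,fx=2,fy=1.4),cv2.resize(im0[150:350,140:470],None,fx=2,fy=1.4)]))
E
```

```text
t46.17 pos [ 0.4779 -0.0131  0.2565] F [ 0.9 -0.5 -0.2] w0.060
R [[0.001, 0.996, 0.089], [-0.002, 0.089, -0.996], [-1.0, 0.001, 0.002]]
j [-0.374  0.265  0.392  1.897 -0.117  1.001  0.158]
red blob box [279   0  82 234] circ 311.5 114.5 119.0 world [0.4668 0.0585 0.128 ]
```

View pics/w45.png

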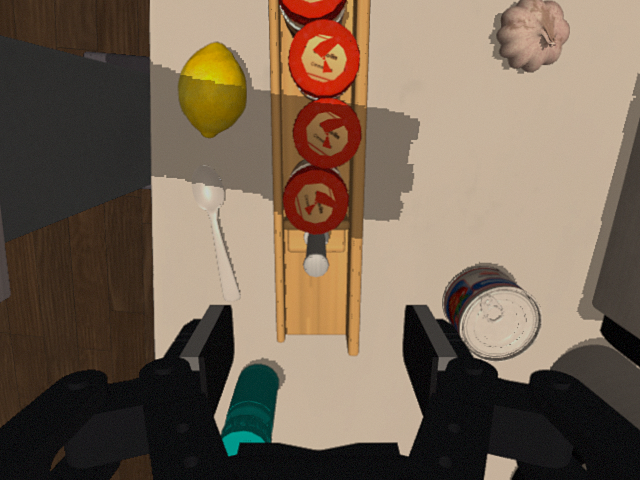

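View pics/t45c.png

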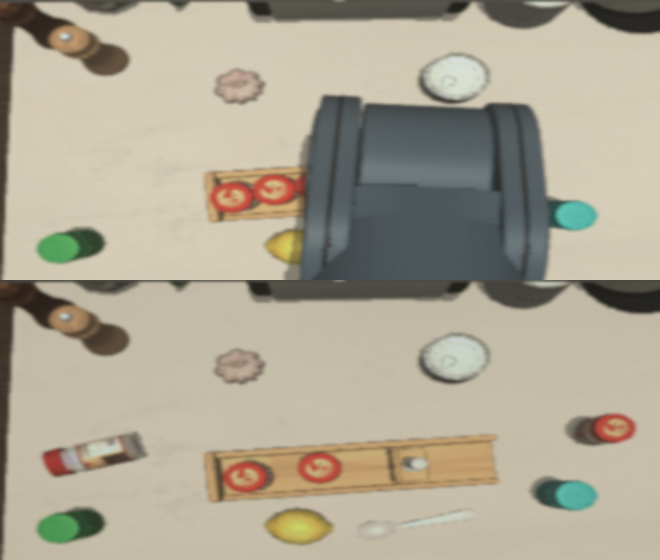

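```bash
python3 - <<'E'
from l import *
ci=imaging.camera_info("wrist")
for p in ((255.5,290),(277,284.3)): print(p,L(at_z("top",p,.128)))
for p in ((324,58),(327,133),(316,201)): print(p,L(at_z("",p,.128,ci)))
print("peg",L(at_z("",(316,264),.114,ci)))
print(job.sign_off())
E
```

```text
(255.5, 290) x -0.0028 y 0.1194
(277, 284.3) x 0.0047 y 0.0753
(324, 58) x 0.0018 y 0.0755
(327, 133) x 0.0041 y 0.0318
(316, 201) x -0.0027 y -0.0112
peg x -0.0026 y -0.0594
the job is handed in; nothing more can be done
None
```

I handed the job in at about 46 s of the 72 s. All four jars stand in one row from the left end panel, in the order a, b, c, d. The bookend is snug against jar d and the arm is clear of everything.

**What I did:**
- **Bookend, first move:** I slid it fully open by its peg.
- **Jars a and b:** I set each against the panel or its neighbour. My first try with jar a failed: I dragged it, it tilted in the grip, and it ended about 10 mm short of the panel. I gripped it again, lifted it and placed it.
- **Jar c:** I lifted it over from the right and put it in the third place.
- **Jar d:** I stood the lying jar up on the worktop, gripped it again from above and put it last.
- **Bookend, last move:** I pushed it up to the row. The highest force at the wrist was about 8 N. I then eased it back a little and let go.

**Last checks:**
- **Bookend position:** arm travel gives about 0.0836. Pictures taken before the final raise gave about 0.083, and the last one about 0.0846. All are above the 0.0802 needed.
- **Distance from the centre line:** a is at about -3 mm, b +2 to +5 mm, c +4 to +5 mm and d about -2 to -3 mm, all inside the 10 mm limit. The two cameras disagree by up to 3 mm. Jar c was squeezed about 6 mm to the back during the push, and I left it there.
- **Uprightness:** in the scene picture the jars match the expected vertical lines to about 1 or 2 degrees, judged by eye.
- **Other things on the worktop:** they look unmoved. In the last top view the arm hid the spoon and half the lemon, so I checked those in the wrist picture.

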